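Read a membrane filter under the hand lens

TASK

Get the filter in the Petri dish on the retort stand ready for counting: take off the dish's lid and lay it flat on the bench, clear of the stand. Then carefully pick up the reading lens and hold it still and level, centred over the filter, with its rim level with the black collar on the stand's rod, which marks the lens's focal height; finish while still holding it there with nothing else supporting it. Do not drop anything or shift the dish or the collar, do not touch the dish with the lens, and leave the beaker, bottle and syringe alone.

Things in the scene. Friction and masses are not known exactly. Their poses are not given: they have to be found in the camera images.
- stand: Retort stand, fixed. Grey base plate 200 mm along its x, 130 mm along its y, 10 mm thick; origin at the centre of the plate's underside, on the bench. A steel rod, 10 mm across, stands upright at x = +75 mm, y = 0; its top is 240 mm above the bench; the boss at its foot is 22 mm across, 10 mm high. The rod's end of the plate lies away from the robot.
- collar_mark (a point): Centre of the black collar on the stand's rod, on the rod's axis: 26 mm across, 16 mm tall (8 mm above and below this point); its thumbscrew sticks out 32 mm from the axis, away from the dish. Its height differs from run to run and marks the height for the lens's mid-plane. It is clamped stiffly (8 N to slide it). z up.
- dish: Base of a clear plastic Petri dish, loose on the stand's plate, about 110 mm from the rod on the robot's side: 53 mm across, 12 mm high, wall and floor 2 mm, 30 g. Origin at the centre of its underside (10 mm above the bench), z up.
- filter (a point): Centre of the white gridded filter disc, 47 mm across, that lies on the floor of the dish, 3 mm above the dish's underside.
- lid: The dish's clear lid, loose over the dish, its top resting on the dish's rim: 60 mm across, 10 mm high, skirt and top 2 mm thick, 15 g, 1.5 mm of play all round. On the dish its skirt spans 14 to 24 mm above the bench; it can be gripped across its 60 mm from above. Origin at the centre of the skirt's lower edge, z out of its closed top.
- lid_center (a point): Centre of the lid, on its axis, at half its height (5 mm above its rim's lower edge). z points out of its closed top.
- lens: Reading lens lying flat on the bench, handle roughly towards the robot: aluminium rim 80 mm across, 16 mm thick; glass lens; steel neck; flat-sided white handle, 16 mm wide and 16 mm high, along its -x from 53 to 153 mm from the lens centre, steel end cap to 165 mm. 90 to 140 g, balances 30 mm from the centre, handle side. Origin on the lens axis at the rim's underside, z up.
- lens_center (a point): Centre of the lens: on the lens's axis, in its mid-plane, 8 mm above the underside of the rim. z is the lens axis (up as it lies), -x points along the handle.
- lens_handle (a point): A point on the handle's middle line, 80 mm from the lens centre: a good place to grip, across the 16 mm width (along its y). Same axes as the lens.
- beaker: Small glass beaker, 54 mm across the rim, 70 mm high; origin at the centre of its underside. Leave it alone.
- bottle: White plastic sample bottle with a screw cap, 60 mm across, 125 mm high; origin at the centre of its underside. Leave it alone.
- syringe: Plastic syringe lying on the bench, 27 mm barrel, flanges 50 mm wide and 35 mm high, from 101 mm to the -x side (thumb plate) to 62 mm to the +x side (filter) of its origin; origin on the bench. Leave it alone.
There are look-alikes about, which are no part of the job. Of the things like the lid, leave any that is orange; of the rest the larger one is meant.

How it is judged:
By the outcome, as a careful person would: the job done as asked, in the order asked, and still so for the second after the job is handed in, while the arm keeps its last pose, push and grip.
It also fails if it takes over 72 s, if anything falls off the work surface, if the arm or the gripper's body presses on something with over 40 N, if the wrist force passes 120 N, or if a joint passes its speed limit or range.

ROBOT

A 6-joint arm with a two-finger parallel gripper is mounted at the origin on the work surface. World frame = base frame: x ahead of the robot, y to its left, z up, the work surface at z = 0. Lengths are in m, angles in rad, forces in N, time in s.
With the tool pointing down it reaches from about 0.425 to 0.95 m from the base axis. Payload 3.5 kg.
Tool frame: the origin (TCP) lies on the mounting face of the last link; the fingertips stand 173 mm ahead of it and the grasp point (between the pads) lies 155 mm ahead of it; z points along the fingers, x is the direction in which the jaws open and shut, and the axes are right-handed (so a half turn about z gives the same grasp; the last joint's range is limited). The gripper opens to 85 mm and grips with 20 to 120 N. Pads are 22 mm wide; open, the fingers measure 114 mm over their backs; the gripper's body (76 mm by 85 mm) begins 54 mm behind the grasp point. The pads swing forward as they close: fully open they stand 13 mm farther back than shut.
Start: joints at [-1.309, 0.286, 1.577, -0, 1.279, -0.15], TCP at [0.27, -0.619, 0.405] pointing down, gripper open.
Joint ranges: [-2.77, 2.77], [-0.9, 2.22], [0.21, 2.48], [-1.53, 4.67], [0.24, 2.81], [-2.84, 2.84]. Speed limits (rad/s): [2.79, 2.79, 3.14, 3.14, 3.14, 3.14].

INTERFACE

Orientations are given as a unit quaternion [x, y, z, w].
In Python, from plant import get_state, read_camera, sign_off gives the robot as it stands.
- The arm moves only by the shell command python3 -m jog 'ROWS' [FORCE]. ROWS is JSON, a list of rows, each an object of numbers: "grip": the closure, from 0 (fully open) to 1 (shut); "x", "y", "z": the shift along the tool's x, y, z in mm; "rx", "ry", "rz": the turn, a rotation vector about the tool's x, y, z in degrees. A call has 1 to 8 rows; each row shifts and turns the commanded pose from where the row before left it, along the tool's axes as they then stand; what a row does not reach is not made up. A row lasts 1/12 s, in which the tool goes at most 41.7 mm and 7.16 degrees, less where a joint would pass 70% of its speed; a pose out of reach is approached as far as the arm can. A call with a gripper value outside its range is refused whole. The fingers move at their own pace and stop on an object; FORCE is the grip in N (left out, the last holds). Time passes only in rows, so rows that do not move let the fingers close. It gives the time, the measured TCP pose, the force and the opening at its end, in the units of the state.
- get_state(): the state, without advancing time (a new reading comes with each control period).
- read_camera(name): name is "scene" or "top" or "wrist"; returns a dict with "frame" (480x640x3 uint8, red, green, blue), "intrinsics" (3x3 intrinsics, pixels), "R" (3x3) and "t" (3): a world point X has camera coordinates R X + t. Camera axes: x right, y down, z forward; pixel columns grow to the right and rows downward; lengths in m; the calibration is good to about 2 mm. The wrist camera is an equidistant fisheye: a pixel r from the principal point sees the ray r / f radians off the axis. A picture is of the moment at which its call begins. There is no depth.
- sign_off(): hands the job in, once; it reports no verdict.
The state is a dict: "time": time; "qpos": joint angles; "dq": joint speeds; "joint_efforts": joint torques, N m; "eef_pos": TCP position; "tcp_rot": TCP orientation; "contact_force": force on the tool from outside, world axes, zero at the start; "wrist_torque": the same for the moment, N m; "opening": opening from 0.0 (shut) to 1.0 (fully open).
Only numpy, scipy, OpenCV 4.12 (cv2) and the standard library are available. Lean on these libraries where they do the work, as an engineer would, in place of code of your own. Each camera call takes 0.05 s, during which the arm holds its last target.

## Working session

There is one attempt and no reset: what is moved stays moved. The work goes in short steps, Python scripts to look and compute and a shell command to move; the robot and the scene stay as the last step left them, time stands still between calls to the robot, and variables do not carry over. Pictures are saved under pics/ and viewed, and the job is handed in when it is done.

```bash
ls; mkdir -p pics; python3 - <<'E'
from plant import *
import cv2
s=get_state(); print({k:(v if not hasattr(v,'round') else v) for k,v in s.items()})
for n in ["scene","top","wrist"]:
    c=read_camera(n); cv2.imwrite(f"pics/{n}0.png",c["frame"][:,:,::-1]); print(n,c["intrinsics"],c["R"],c["t"])
E
```

```text
pics
{'time': 0.0, 'qpos': array([-1.30895645e+00,  2.87172827e-01,  1.57818566e+00, -7.36503888e-06,
        1.27862832e+00, -1.50000485e-01]), 'dq': array([ 0.00182708, -0.00073096,  0.0009936 ,  0.00106929, -0.00031487,
        0.00036845]), 'joint_efforts': array([ 3.68892211e-05, -4.05980551e+01, -2.92623478e+01, -1.17128420e-04,
        5.86298236e-03, -3.18201423e-06]), 'eef_pos': array([ 0.27015909, -0.61829749,  0.40333724]), 'tcp_rot': array([ 8.36748597e-01, -5.47585932e-01, -8.94796164e-04, -7.95200277e-04]), 'contact_force': array([ 0.73507218, -0.89983119, -0.0092616 ]), 'wrist_torque': array([ 0.01990925,  0.00933518, -0.01603803]), 'opening': 0.9987671948939818}
scene [[619.71830969   0.         314.42117293]
 [  0.         619.71830969 238.31888895]
 [  0.           0.           1.        ]] [[ 0.71965882  0.69398568  0.02179595]
 [ 0.39399815 -0.38232311 -0.83581965]
 [-0.57171377  0.61009255 -0.54857128]] [-0.4286427  -0.14653013  1.56455211]
top [[455.65501487   0.         322.16731031]
 [  0.         455.65501487 230.9030737 ]
 [  0.           0.           1.        ]] [[ 0.01210625 -0.99953228  0.02808326]
 [-0.99763513 -0.01397408 -0.06729695]
 [ 0.06765792 -0.02720213 -0.99733768]] [-0.00954531  0.58609656  0.99984719]
wrist [[371.64829954   0.         314.66301171]
 [  0.         371.64829954 238.92430041]
 [  0.           0.           1.        ]] [[ 0.39973724 -0.91662861 -0.00146008]
 [-0.88286697 -0.38544132  0.26829258]
 [-0.24648743 -0.10595748 -0.96333637]] [-0.6738227  -0.03468715  0.37886997]
```

View pics/scene0.png

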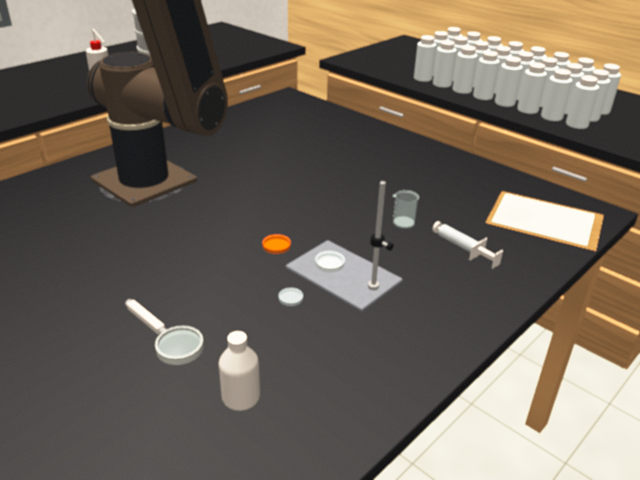

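View pics/top0.png

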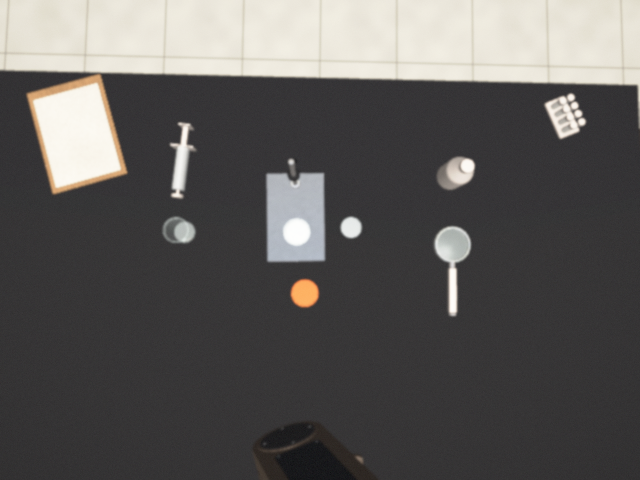

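View pics/wrist0.png

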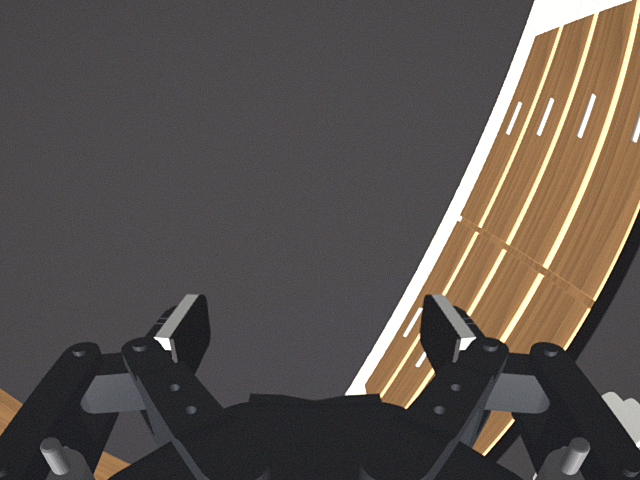

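Scene: dish with its lid at (330,261), the orange decoy at (277,243), a small decoy at (290,296), lens at (179,345), collar at (377,241). Top: lidded dish (296,232), lens (452,244), handle end (453,314). I'll enlarge the key areas.

```bash
cat > h.py <<'E'
import numpy as np, cv2
from plant import *
def pix(c,X):
    p=c["R"]@np.asarray(X,float)+c["t"]; q=c["intrinsics"]@p; return q[:2]/q[2]
def onz(c,uv,z):
    d=c["R"].T@np.linalg.solve(c["intrinsics"],[uv[0],uv[1],1]); o=-c["R"].T@c["t"]
    return o+d*(z-o[2])/d[2]
def ray(c,uv,fish=False):
    K=c["intrinsics"]
    if fish:
        v=(np.array(uv)-K[:2,2])/K[0,0]; r=np.linalg.norm(v); d=np.r_[v/r*np.sin(r),np.cos(r)]
    else: d=np.linalg.solve(K,[uv[0],uv[1],1]); d/=np.linalg.norm(d)
    return -c["R"].T@c["t"], c["R"].T@d
def fishz(c,uv,z):
    o,d=ray(c,uv,True); return o+d*(z-o[2])/d[2]
def fpix(c,X):
    p=c["R"]@np.asarray(X,float)+c["t"]; r=np.hypot(p[0],p[1]); th=np.arctan2(r,p[2]); K=c["intrinsics"]
    return K[:2,2]+K[0,0]*th*p[:2]/r
def tri(rs):
    A=0;b=0
    for o,d in rs:
        P=np.eye(3)-np.outer(d,d); A=A+P; b=b+P@o
    return np.linalg.solve(A,b)
def crop(c,x0,y0,w,h,s,name):
    im=cv2.resize(c["frame"][y0:y0+h,x0:x0+w,::-1],None,fx=s,fy=s,interpolation=cv2.INTER_CUBIC)
    for x in range((x0//10+1)*10,x0+w,10): cv2.line(im,((x-x0)*s,0),((x-x0)*s,6 if x%50 else 14),(0,255,255),1)
    for y in range((y0//10+1)*10,y0+h,10): cv2.line(im,(0,(y-y0)*s),(6 if y%50 else 14,(y-y0)*s),(0,255,255),1)
    cv2.imwrite("pics/"+name,im)
E
python3 - <<'E'
from h import *
c=read_camera("top"); crop(c,250,140,130,100,6,"t1.png"); crop(c,400,200,100,130,4,"t2.png")
c=read_camera("scene"); crop(c,280,170,140,150,4,"s1.png"); crop(c,110,280,110,90,6,"s2.png")
E
```

```text
(no output)
```

View pics/t1.png

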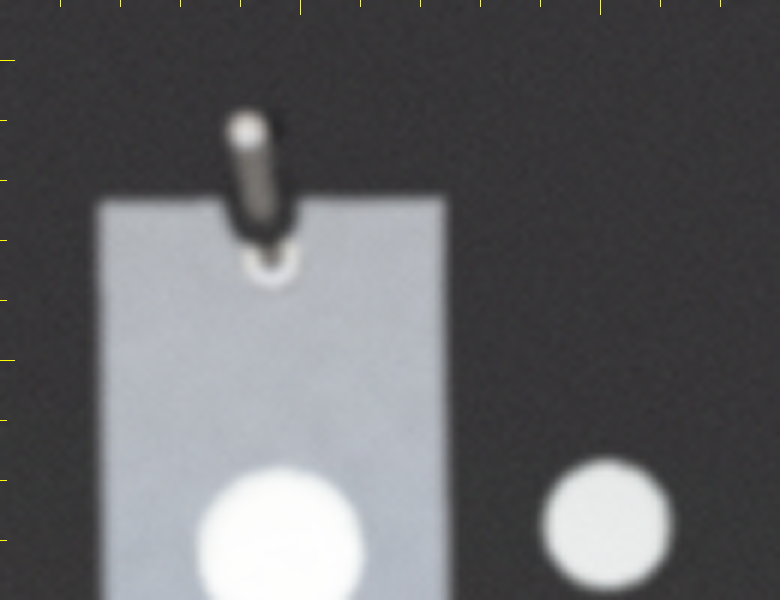

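View pics/t2.png

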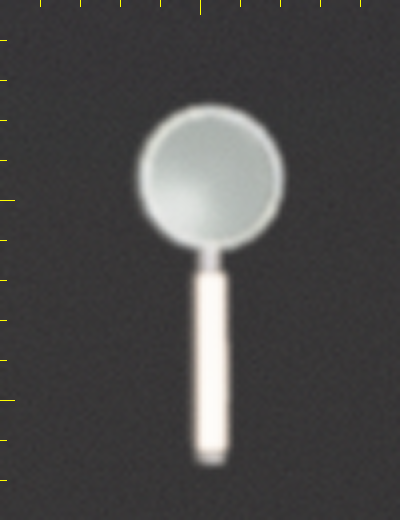

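View pics/s1.png

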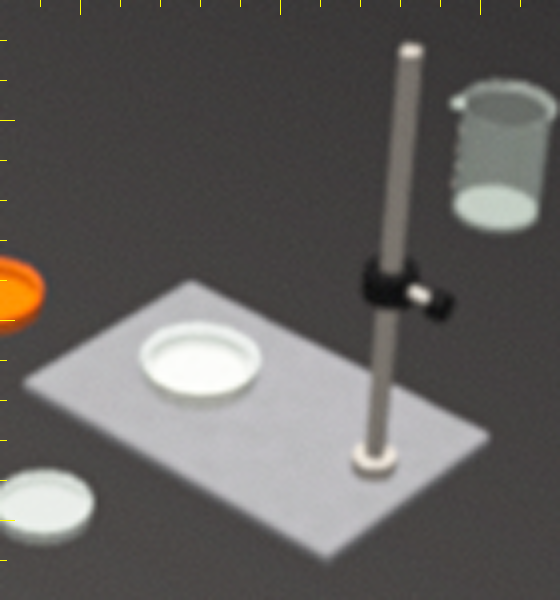

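View pics/s2.png

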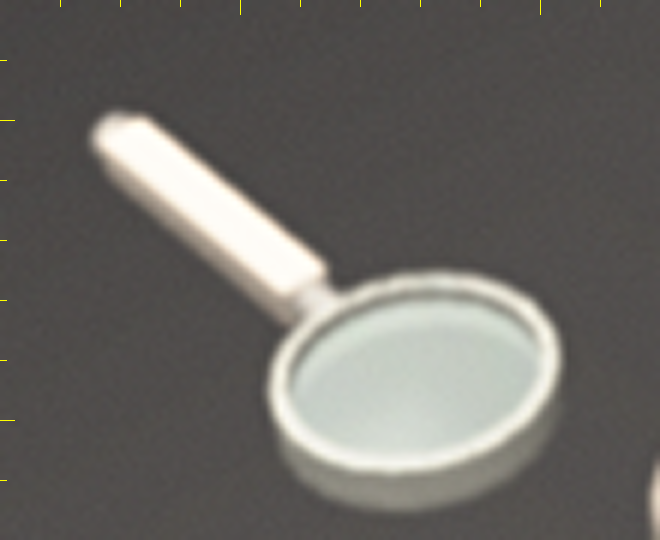

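```bash
python3 - <<'E'
from h import *
np.set_printoptions(precision=4,suppress=True)
t=read_camera("top"); s=read_camera("scene")
f=lambda x0,y0,k,u,v:(x0+(u+.5)/k-.5,y0+(v+.5)/k-.5)
lid=f(250,140,6,281,550); print("lid top",onz(t,lid,.024))
lids=f(280,170,4,200,357);print(" scene lid top",onz(s,lids,.024))
print("  tri",tri([ray(t,lid),ray(s,lids)]))
print("lens top",onz(t,f(400,200,4,211,177),.016)); print(" capend",onz(t,f(400,200,4,211,464),.012),"handle",onz(t,f(400,200,4,210.5,275),.016),onz(t,f(400,200,4,211.5,450),.016))
print(" lens scene",onz(s,f(110,280,6,414,370),.016))
print("boss",onz(t,f(250,140,6,271,262),.02)," rod top",onz(t,f(250,140,6,247,130),.24)," s",onz(s,f(280,170,4,411,50),.24),onz(s,f(280,170,4,374,457),.02))
rt=onz(t,f(250,140,6,247,130),.24)
for n,(a,b) in dict(pl=(99,202),pr=(445,199)).items(): print(n,onz(t,f(250,140,6,a,b),.01))
for q in [(25,382),(190,282),(489,436),(328,558)]: print("s plate",onz(s,f(280,170,4,*q),.01))
# collar height
rod=(onz(s,f(280,170,4,411,50),.24)+onz(s,f(280,170,4,374,457),.02))/2
for v in (258,283,306):
    u,w=f(280,170,4,388,v)
    zs=np.linspace(.05,.24,400); p=np.array([pix(s,[rod[0],rod[1],z]) for z in zs]); i=np.argmin(abs(p[:,1]-w)); print("collar",v,zs[i],p[i],(u,w))
print("bottle",onz(t,(450,178),0.0)," small",onz(t,(351,227),.01)," beaker",onz(t,(184,232),.0),"orange",onz(t,(305,293),.01))
E
```

```text
lid top [0.5843 0.0555 0.024 ]
 scene lid top [0.5831 0.0565 0.024 ]
  tri [0.5842 0.0554 0.0251]
lens top [ 0.5612 -0.2968  0.016 ]
 capend [ 0.4002 -0.2968  0.012 ] handle [ 0.506  -0.2961  0.016 ] [ 0.4084 -0.2959  0.016 ]
 lens scene [ 0.5612 -0.2975  0.016 ]
boss [0.6927 0.0611 0.02  ]  rod top [0.6939 0.0612 0.24  ]  s [0.6931 0.061  0.24  ] [0.6946 0.0595 0.02  ]
pl [0.7163 0.1268 0.01  ]
pr [ 0.7197 -0.0042  0.01  ]
s plate [ 0.5229 -0.0082  0.01  ]
s plate [0.5185 0.1191 0.01  ]
s plate [0.7159 0.1242 0.01  ]
s plate [ 0.7207 -0.0044  0.01  ]
collar 258 0.13333333333333333 [377.6491 234.1384] (376.625, 234.125)
collar 283 0.11952380952380953 [377.0649 240.4459] (376.625, 240.375)
collar 306 0.10714285714285715 [376.5476 246.03  ] (376.625, 246.125)
bottle [ 0.7146 -0.2974  0.    ]  small [ 0.5966 -0.0674  0.01  ]  beaker [0.5807 0.3102 0.    ] orange [0.4471 0.0346 0.01  ]
```

Lid top centre is (0.584, 0.056). Both cameras agree, and its radius (30 mm) shows it is the real lid. Lens centre is (0.561, -0.297) with the handle along -x, the rod is at (0.694, 0.060) and the collar at z≈0.120. I'll move above the dish first, then turn the jaws along world y with the camera on the robot's side.

```bash
R='{"x":-27.3,"y":-30.9}'; true
python3 -m jog '[{"x":-27,"y":-31},{"x":-27,"y":-31},{"x":-27,"y":-31},{"x":-27,"y":-31},{"x":-27,"y":-31},{"x":-27,"y":-31},{"x":-27,"y":-31},{"x":-27,"y":-31}]'
python3 -m jog '[{"x":-27,"y":-31},{"x":-27,"y":-31},{"x":-27,"y":-31},{"x":-27,"y":-31},{"x":-27,"y":-31},{"x":-27,"y":-31},{"x":-27,"y":-31},{"x":-27,"y":-31}]'
python3 -m jog '[{"x":-27,"y":-30},{"x":-20,"y":-25},{"rz":-7},{"rz":-7},{"rz":-7},{"rz":-7},{"rz":-7},{"rz":-7}]'
python3 -m jog '[{"rz":-7},{"rz":-7},{"rz":-7},{"rz":-7},{"rz":-7},{"rz":-7},{"rz":-7},{"rz":-7}]'
python3 -m jog '[{"rz":-7},{"rz":-7},{"rz":-7},{"rz":-7},{"rz":-7},{"rz":-7},{"rz":-7},{"rz":-7}]'
cat > st.py <<'E'
from h import *
from scipy.spatial.transform import Rotation as Ro
np.set_printoptions(precision=4,suppress=True)
s=get_state(); M=Ro.from_quat(s["tcp_rot"]).as_matrix()
print("t",round(s["time"],2),"pos",s["eef_pos"],"F",s["contact_force"],"op",round(s["opening"],3)); print("x",M[:,0],"z",M[:,2],"yaw",np.degrees(np.arctan2(M[1,0],M[0,0])))
E
python3 st.py
```

```text
t 0.35 pos [ 0.2702 -0.6185  0.4044] F [-0.0875  0.5479  0.59  ] op 1.004
x [ 0.4002 -0.9164 -0.0006] z [-0.0001  0.0006 -1.    ] yaw -66.40777278652077$[0]: bad value
$[0]: bad value
$[0]: bad value
$[0]: bad value
$[0]: bad value
```

```bash
python3 -m jog '[{"grip":0,"x":-27,"y":-31},{"grip":0,"x":-27,"y":-31}]' || python3 -m jog '[{"grip":0,"x":-27,"y":-31,"z":0,"rx":0,"ry":0,"rz":0}]'
```

```text
time: 0.43
eef_pos: [0.2852, -0.5849, 0.404]
tcp_rot: [0.835, -0.55, 0.0, 0.002]
contact_force: [1.4, 0.1, 0.4]
opening: 1.002$[0]: bad value
```

```bash

python3 -m jog '[{"grip":0,"x":-27,"y":-31,"z":0,"rx":0,"ry":0,"rz":0},{"grip":0,"x":-27,"y":-31,"z":0,"rx":0,"ry":0,"rz":0},{"grip":0,"x":-27,"y":-31,"z":0,"rx":0,"ry":0,"rz":0},{"grip":0,"x":-27,"y":-31,"z":0,"rx":0,"ry":0,"rz":0},{"grip":0,"x":-27,"y":-31,"z":0,"rx":0,"ry":0,"rz":0},{"grip":0,"x":-27,"y":-31,"z":0,"rx":0,"ry":0,"rz":0},{"grip":0,"x":-27,"y":-31,"z":0,"rx":0,"ry":0,"rz":0},{"grip":0,"x":-27,"y":-31,"z":0,"rx":0,"ry":0,"rz":0}]'
python3 -m jog '[{"grip":0,"x":-27,"y":-31,"z":0,"rx":0,"ry":0,"rz":0},{"grip":0,"x":-27,"y":-31,"z":0,"rx":0,"ry":0,"rz":0},{"grip":0,"x":-27,"y":-31,"z":0,"rx":0,"ry":0,"rz":0},{"grip":0,"x":-27,"y":-31,"z":0,"rx":0,"ry":0,"rz":0},{"grip":0,"x":-27,"y":-31,"z":0,"rx":0,"ry":0,"rz":0},{"grip":0,"x":-27,"y":-31,"z":0,"rx":0,"ry":0,"rz":0},{"grip":0,"x":-27,"y":-31,"z":0,"rx":0,"ry":0,"rz":0},{"grip":0,"x":-27,"y":-31,"z":0,"rx":0,"ry":0,"rz":0}]'
python3 -m jog '[{"grip":0,"x":0,"y":0,"z":0,"rx":0,"ry":0,"rz":-7},{"grip":0,"x":0,"y":0,"z":0,"rx":0,"ry":0,"rz":-7},{"grip":0,"x":0,"y":0,"z":0,"rx":0,"ry":0,"rz":-7},{"grip":0,"x":0,"y":0,"z":0,"rx":0,"ry":0,"rz":-7},{"grip":0,"x":0,"y":0,"z":0,"rx":0,"ry":0,"rz":-7},{"grip":0,"x":0,"y":0,"z":0,"rx":0,"ry":0,"rz":-7},{"grip":0,"x":0,"y":0,"z":0,"rx":0,"ry":0,"rz":-7},{"grip":0,"x":0,"y":0,"z":0,"rx":0,"ry":0,"rz":-7}]'
python3 -m jog '[{"grip":0,"x":0,"y":0,"z":0,"rx":0,"ry":0,"rz":-7},{"grip":0,"x":0,"y":0,"z":0,"rx":0,"ry":0,"rz":-7},{"grip":0,"x":0,"y":0,"z":0,"rx":0,"ry":0,"rz":-7},{"grip":0,"x":0,"y":0,"z":0,"rx":0,"ry":0,"rz":-7},{"grip":0,"x":0,"y":0,"z":0,"rx":0,"ry":0,"rz":-7},{"grip":0,"x":0,"y":0,"z":0,"rx":0,"ry":0,"rz":-7},{"grip":0,"x":0,"y":0,"z":0,"rx":0,"ry":0,"rz":-7},{"grip":0,"x":0,"y":0,"z":0,"rx":0,"ry":0,"rz":-7}]'
python3 st.py
```

```text
time: 1.1
eef_pos: [0.429, -0.2822, 0.405]
tcp_rot: [0.837, -0.548, 0.0, 0.0]
contact_force: [0.6, -0.7, -1.0]
opening: 0.999
time: 1.77
eef_pos: [0.5698, 0.0152, 0.4051]
tcp_rot: [0.837, -0.548, 0.0, -0.0]
contact_force: [0.3, -0.2, 0.1]
opening: 1.002
time: 2.43
eef_pos: [0.5694, 0.0131, 0.4048]
tcp_rot: [0.996, -0.088, 0.0, 0.0]
contact_force: [-0.1, -0.4, 0.4]
opening: 1.002
time: 3.1
eef_pos: [0.5694, 0.013, 0.4048]
tcp_rot: [0.921, 0.39, 0.0, 0.0]
contact_force: [-0.4, 0.5, 0.3]
opening: 0.996
t 3.1 pos [0.5694 0.013  0.4048] F [-0.4282  0.5019  0.3203] op 0.996
x [0.6954 0.7186 0.0001] z [ 0.0002 -0.     -1.    ] yaw 45.94106396267495
```

```bash

python3 -m jog '[{"grip":0,"x":0,"y":0,"z":0,"rx":0,"ry":0,"rz":-7},{"grip":0,"x":0,"y":0,"z":0,"rx":0,"ry":0,"rz":-7},{"grip":0,"x":0,"y":0,"z":0,"rx":0,"ry":0,"rz":-7},{"grip":0,"x":0,"y":0,"z":0,"rx":0,"ry":0,"rz":-7},{"grip":0,"x":0,"y":0,"z":0,"rx":0,"ry":0,"rz":-7},{"grip":0,"x":0,"y":0,"z":0,"rx":0,"ry":0,"rz":-7},{"grip":0,"x":0,"y":0,"z":0,"rx":0,"ry":0,"rz":-2}]'
python3 -m jog '[{"grip":0,"x":15,"y":5,"z":30,"rx":0,"ry":0,"rz":0},{"grip":0,"x":15,"y":5,"z":30,"rx":0,"ry":0,"rz":0},{"grip":0,"x":13,"y":5,"z":30,"rx":0,"ry":0,"rz":0},{"grip":0,"x":0,"y":0,"z":15,"rx":0,"ry":0,"rz":0},{"grip":0,"x":0,"y":0,"z":0,"rx":0,"ry":0,"rz":0}]'
python3 st.py; python3 - <<'E'
from h import *
c=read_camera("wrist"); cv2.imwrite("pics/w1.png",c["frame"][:,:,::-1])
print("pred lid top",fpix(c,[.584,.0558,.024]),"edges",fpix(c,[.584,.0858,.024]),fpix(c,[.584,.0258,.024]),fpix(c,[.614,.0558,.024]),fpix(c,[.554,.0558,.024]),"collar",fpix(c,[.6935,.0605,.12]))
E
```

```text
time: 3.68
eef_pos: [0.5694, 0.013, 0.4048]
tcp_rot: [0.708, 0.706, 0.0, 0.0]
contact_force: [0.7, 0.4, 0.6]
opening: 0.999
time: 4.1
eef_pos: [0.5831, 0.0567, 0.2947]
tcp_rot: [0.709, 0.705, -0.003, -0.004]
contact_force: [-0.2, -0.4, -0.4]
opening: 0.999
t 4.1 pos [0.5831 0.0567 0.2947] F [-0.2091 -0.3796 -0.3569] op 0.999
x [0.006  1.     0.0006] z [-0.0093  0.0007 -1.    ] yaw 89.65839985750999
pred lid top [313.13872962 245.50193185] edges [357.42104588 245.20260255] [268.92303243 245.7387262 ] [313.47110047 286.72080764] [312.79825757 201.5082002 ] collar [322.14648733 471.98582294]
```

View pics/w1.png

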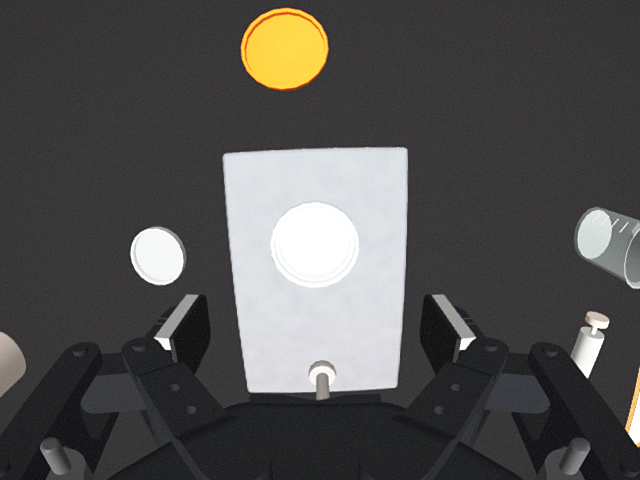

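```bash

python3 -m jog '[{"grip":0,"x":0,"y":1,"z":30,"rx":0,"ry":0,"rz":0},{"grip":0,"x":0,"y":0,"z":30,"rx":0,"ry":0,"rz":0},{"grip":0,"x":0,"y":0,"z":30,"rx":0,"ry":0,"rz":0},{"grip":0,"x":0,"y":0,"z":10,"rx":0,"ry":0,"rz":0},{"grip":0,"x":0,"y":0,"z":0,"rx":0,"ry":0,"rz":0},{"grip":0,"x":0,"y":0,"z":0,"rx":0,"ry":0,"rz":0},{"grip":0,"x":0,"y":0,"z":0,"rx":0,"ry":0,"rz":0}]'
python3 st.py
```

```text
time: 4.73
eef_pos: [0.5871, 0.0557, 0.2026]
tcp_rot: [0.71, 0.705, 0.002, 0.002]
contact_force: [0.3, -0.0, 0.7]
opening: 1.0
t 4.73 pos [0.5871 0.0557 0.2026] F [ 0.2563 -0.0069  0.6575] op 1.0
x [ 0.0073  1.     -0.0004] z [ 0.0049 -0.0004 -1.    ] yaw 89.58440007834743
```

```bash

python3 -m jog '[{"grip":0.15,"x":0,"y":0,"z":0,"rx":0,"ry":0,"rz":0},{"grip":0.15,"x":0,"y":0,"z":0,"rx":0,"ry":0,"rz":0},{"grip":0.15,"x":0,"y":0,"z":0,"rx":0,"ry":0,"rz":0},{"grip":0.15,"x":0,"y":0,"z":0,"rx":0,"ry":0,"rz":0}]' 20
python3 st.py; python3 - <<'E'
from h import *
c=read_camera("wrist"); cv2.imwrite("pics/w2.png",c["frame"][:,:,::-1])
E
```

```text
time: 5.07
eef_pos: [0.586, 0.0559, 0.2006]
tcp_rot: [0.71, 0.705, 0.0, 0.001]
contact_force: [-0.3, -0.2, -0.4]
opening: 0.848
t 5.07 pos [0.586  0.0559 0.2006] F [-0.3241 -0.1923 -0.3691] op 0.848
x [ 0.007   1.     -0.0001] z [ 0.0014 -0.0001 -1.    ] yaw 89.6010058824967
```

View pics/w2.png

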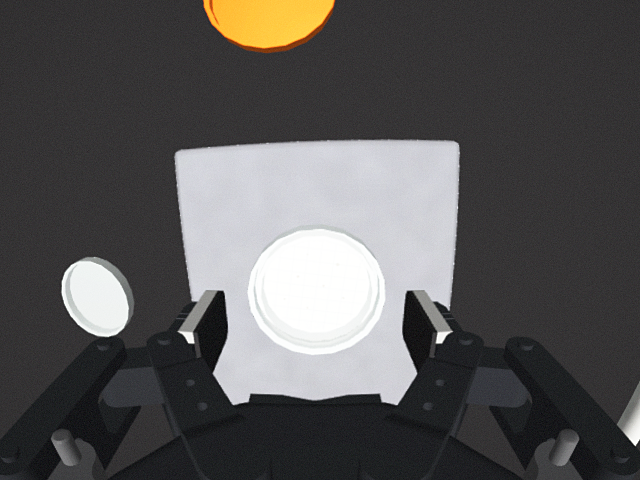

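```bash
python3 - <<'E'
from h import *
c=read_camera("wrist");f=c["frame"].astype(int)
# outline fit: project candidates
from scipy.optimize import least_squares
obs=np.array([[248,291],[385,291],[316,228.5],[316,353.5]])
a=np.linspace(0,2*np.pi,360)
# top edge r=30 z=.024
def res(p):
    P=np.array([fpix(c,[p[0]+.03*np.cos(t),p[1]+.03*np.sin(t),.024]) for t in a])
    return [P[:,0].min()-248,P[:,0].max()-385,P[:,1].min()-228.5]
print(least_squares(res,[.584,.056]).x, res([.584,.056]),res([.5845,.0565]))
for z in (.024,.02): print(fishz(c,(316.5,291),z))
E
```

```text
[0.58435862 0.05684785] [np.float64(-2.6352922227266617), np.float64(-1.2032400922375928), np.float64(-0.7617926351867084)] [np.float64(-1.422879040613907), np.float64(-0.14157562880114938), np.float64(0.4285629906427175)]
[0.58179387 0.05684428 0.024     ]
[0.58353626 0.05684779 0.02      ]
```

```bash

python3 -m jog '[{"grip":0.15,"x":0.7,"y":-1.5,"z":9,"rx":0,"ry":0,"rz":0},{"grip":0.15,"x":0,"y":0,"z":8,"rx":0,"ry":0,"rz":0},{"grip":0.15,"x":0,"y":0,"z":0,"rx":0,"ry":0,"rz":0},{"grip":0.15,"x":0,"y":0,"z":0,"rx":0,"ry":0,"rz":0},{"grip":0.15,"x":0,"y":0,"z":0,"rx":0,"ry":0,"rz":0}]'
python3 st.py; python3 - <<'E'
from h import *
c=read_camera("wrist"); crop(c,150,220,330,180,2,"w3.png")
c=read_camera("scene"); crop(c,260,180,160,120,5,"s3.png")
E
```

```text
time: 5.58
eef_pos: [0.5841, 0.0566, 0.1822]
tcp_rot: [0.71, 0.705, -0.0, -0.0]
contact_force: [0.2, -0.2, -0.5]
opening: 0.85
t 5.58 pos [0.5841 0.0566 0.1822] F [ 0.2337 -0.2409 -0.4863] op 0.85
x [0.0071 1.     0.0001] z [-0.001   0.0001 -1.    ] yaw 89.59518345250514
```

View pics/w3.png

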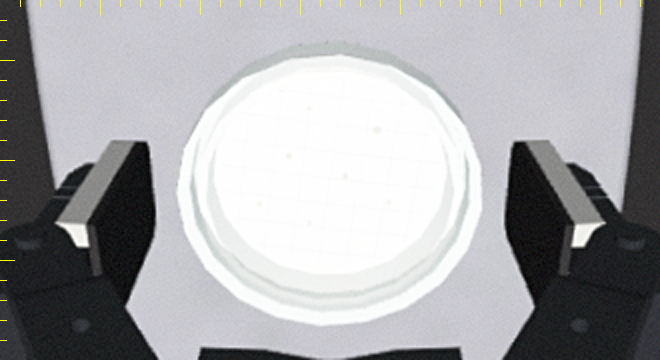

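View pics/s3.png

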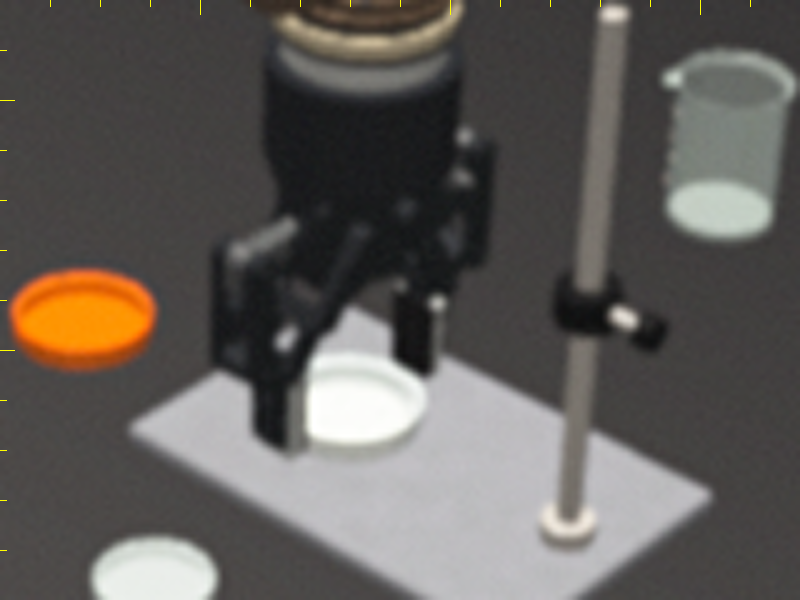

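```bash
python3 - <<'E'
from h import *
s=read_camera("scene")
for (u,v,x,y) in [(308,452,.5951,.0206),(288,457,.5951,.0206-.008),(440,372,.5951,.0925+.008),(430,376,.5951,.0925)]:
    uv=np.array([260+(u+.5)/5-.5,180+(v+.5)/5-.5])
    for z in (.005,.010,.015,.02): print(z,(pix(s,[x,y,z])-uv).round(2),end=' ')
    print()
E
```

```text
0.005 [0.27 6.42] 0.01 [0.34 4.4 ] 0.015 [0.41 2.38] 0.02 [0.48 0.34] 
0.005 [1.5  7.12] 0.01 [1.56 5.09] 0.015 [1.63 3.06] 0.02 [1.69 1.02] 
0.005 [0.38 6.22] 0.01 [0.51 4.24] 0.015 [0.63 2.26] 0.02 [0.76 0.26] 
0.005 [-0.18  6.99] 0.01 [-0.06  5.01] 0.015 [0.06 3.02] 0.02 [0.18 1.02]
```

```bash

python3 -m jog '[{"grip":0.25,"x":0,"y":0,"z":0.5,"rx":0,"ry":0,"rz":0},{"grip":0.4,"x":0,"y":0,"z":0,"rx":0,"ry":0,"rz":0},{"grip":0.4,"x":0,"y":0,"z":0,"rx":0,"ry":0,"rz":0},{"grip":0.4,"x":0,"y":0,"z":0,"rx":0,"ry":0,"rz":0},{"grip":0.4,"x":0,"y":0,"z":0,"rx":0,"ry":0,"rz":0}]' 20
python3 st.py; python3 - <<'E'
from h import *
c=read_camera("wrist"); crop(c,150,220,330,180,2,"w4.png")
c=read_camera("scene"); crop(c,260,180,160,120,5,"s4.png")
E
```

```text
time: 6.15
eef_pos: [0.5845, 0.0566, 0.1829]
tcp_rot: [0.71, 0.705, 0.0, 0.0]
contact_force: [-1.5, -1.3, 4.7]
opening: 0.695
t 6.15 pos [0.5845 0.0566 0.1829] F [-1.5464 -1.3269  4.7416] op 0.695
x [ 0.007   1.     -0.0001] z [ 0.0009 -0.0001 -1.    ] yaw 89.59726785207086
```

View pics/w4.png

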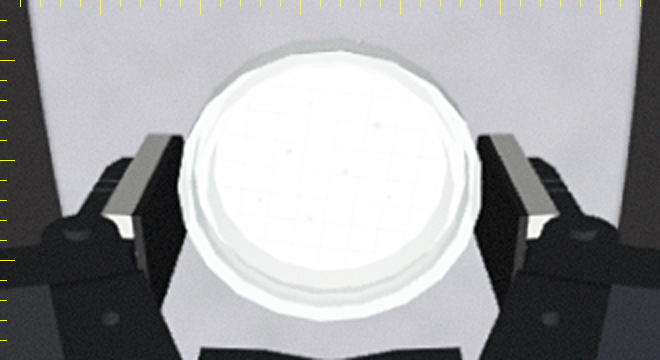

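View pics/s4.png

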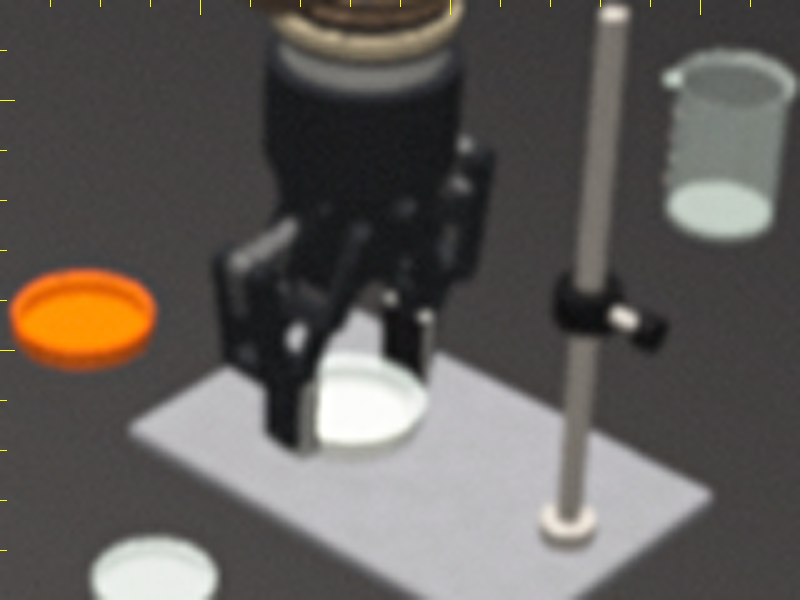

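```bash

python3 -m jog '[{"grip":0.4,"x":0,"y":0,"z":-2,"rx":0,"ry":0,"rz":0},{"grip":0.4,"x":0,"y":0,"z":-4,"rx":0,"ry":0,"rz":0},{"grip":0.4,"x":0,"y":0,"z":-8,"rx":0,"ry":0,"rz":0},{"grip":0.4,"x":0,"y":0,"z":-12,"rx":0,"ry":0,"rz":0},{"grip":0.4,"x":0,"y":0,"z":-14,"rx":0,"ry":0,"rz":0},{"grip":0.4,"x":0,"y":0,"z":-10,"rx":0,"ry":0,"rz":0},{"grip":0.4,"x":0,"y":0,"z":0,"rx":0,"ry":0,"rz":0},{"grip":0.4,"x":0,"y":0,"z":0,"rx":0,"ry":0,"rz":0}]' 20
python3 st.py; python3 - <<'E'
from h import *
c=read_camera("wrist"); crop(c,150,180,330,240,2,"w5.png")
c=read_camera("scene"); crop(c,260,180,160,120,5,"s5.png")
E
```

```text
time: 6.92
eef_pos: [0.5847, 0.0566, 0.2339]
tcp_rot: [0.71, 0.705, 0.001, 0.001]
contact_force: [-0.1, 0.2, 0.0]
opening: 0.695
t 6.92 pos [0.5847 0.0566 0.2339] F [-0.0733  0.2232  0.0376] op 0.695
x [ 0.0071  1.     -0.0002] z [ 0.0032 -0.0002 -1.    ] yaw 89.59516857772262
```

View pics/w5.png

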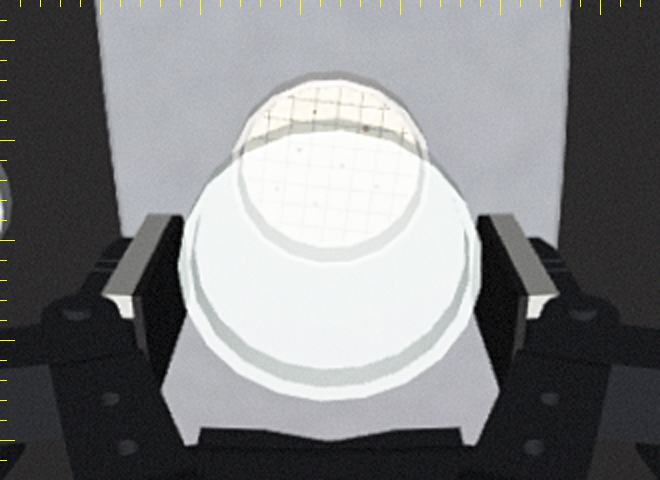

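View pics/s5.png

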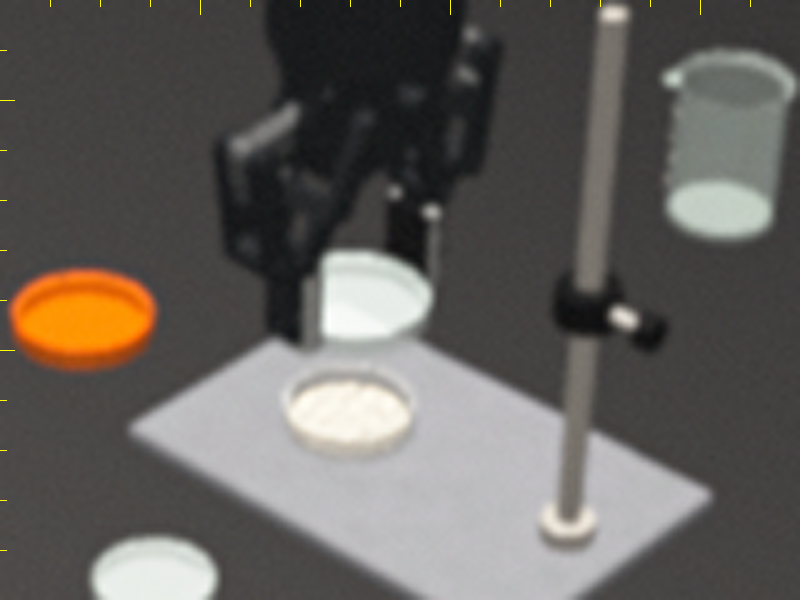

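```bash

python3 -m jog '[{"grip":0.4,"x":-12,"y":-5,"z":0,"rx":0,"ry":0,"rz":0},{"grip":0.4,"x":-25,"y":-11,"z":0,"rx":0,"ry":0,"rz":0},{"grip":0.4,"x":-25,"y":-11,"z":0,"rx":0,"ry":0,"rz":0},{"grip":0.4,"x":-25,"y":-11,"z":0,"rx":0,"ry":0,"rz":0},{"grip":0.4,"x":-25,"y":-11,"z":0,"rx":0,"ry":0,"rz":0},{"grip":0.4,"x":-25,"y":-11,"z":0,"rx":0,"ry":0,"rz":0},{"grip":0.4,"x":-25,"y":-11,"z":0,"rx":0,"ry":0,"rz":0},{"grip":0.4,"x":-25,"y":-11,"z":0,"rx":0,"ry":0,"rz":0}]' 20
python3 -m jog '[{"grip":0.4,"x":-12,"y":-4,"z":0,"rx":0,"ry":0,"rz":0},{"grip":0.4,"x":0,"y":0,"z":15,"rx":0,"ry":0,"rz":0},{"grip":0.4,"x":0,"y":0,"z":20,"rx":0,"ry":0,"rz":0},{"grip":0.4,"x":0,"y":0,"z":15,"rx":0,"ry":0,"rz":0},{"grip":0.4,"x":0,"y":0,"z":5,"rx":0,"ry":0,"rz":0},{"grip":0.4,"x":0,"y":0,"z":0,"rx":0,"ry":0,"rz":0},{"grip":0.4,"x":0,"y":0,"z":0,"rx":0,"ry":0,"rz":0},{"grip":0.4,"x":0,"y":0,"z":0,"rx":0,"ry":0,"rz":0}]' 20
python3 st.py; python3 - <<'E'
from h import *
c=read_camera("scene"); crop(c,200,200,140,110,5,"s6.png")
E
```

```text
time: 7.68
eef_pos: [0.4994, -0.1313, 0.2314]
tcp_rot: [0.71, 0.705, -0.0, -0.001]
contact_force: [1.6, -0.2, -0.9]
opening: 0.696
time: 8.35
eef_pos: [0.4973, -0.1419, 0.1781]
tcp_rot: [0.71, 0.705, 0.0, 0.001]
contact_force: [-0.0, -0.2, -0.1]
opening: 0.696
t 8.35 pos [ 0.4973 -0.1419  0.1781] F [-0.0408 -0.2472 -0.0989] op 0.696
x [ 0.0068  1.     -0.0007] z [ 0.0014 -0.0007 -1.    ] yaw 89.60852260404334
```

View pics/s6.png

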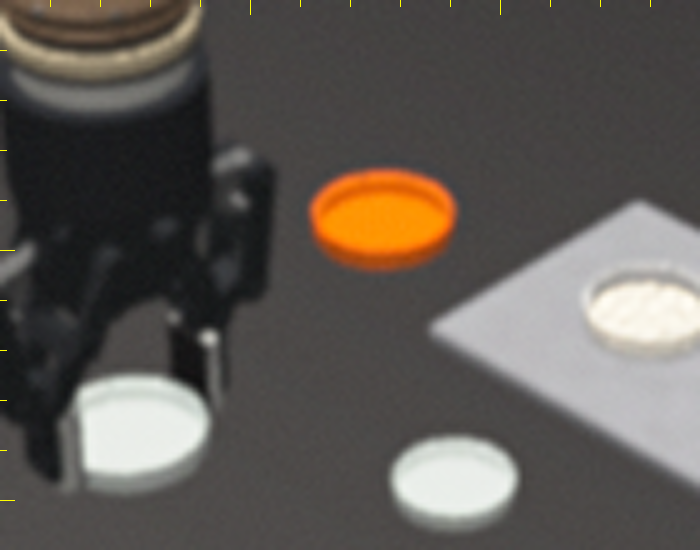

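```bash

python3 -m jog '[{"grip":0.4,"x":0,"y":0,"z":4,"rx":0,"ry":0,"rz":0},{"grip":0.4,"x":0,"y":0,"z":3,"rx":0,"ry":0,"rz":0},{"grip":0.4,"x":0,"y":0,"z":1,"rx":0,"ry":0,"rz":0},{"grip":0.4,"x":0,"y":0,"z":0,"rx":0,"ry":0,"rz":0},{"grip":0.4,"x":0,"y":0,"z":0,"rx":0,"ry":0,"rz":0}]' 20
python3 -m jog '[{"grip":0.4,"x":0,"y":0,"z":1,"rx":0,"ry":0,"rz":0},{"grip":0.4,"x":0,"y":0,"z":0,"rx":0,"ry":0,"rz":0},{"grip":0.4,"x":0,"y":0,"z":0,"rx":0,"ry":0,"rz":0}]' 20
```

```text
time: 8.82
eef_pos: [0.4968, -0.1417, 0.1692]
tcp_rot: [0.71, 0.705, -0.0, -0.0]
contact_force: [1.2, 0.2, -0.1]
opening: 0.695
time: 9.07
eef_pos: [0.497, -0.1418, 0.1689]
tcp_rot: [0.71, 0.705, -0.0, -0.0]
contact_force: [-0.9, 0.4, 4.6]
opening: 0.692
```

Contact at z≈0.169, as predicted, with 4.6 N upward. Now release it and rise.

```bash

python3 -m jog '[{"grip":0.28,"x":0,"y":0,"z":0,"rx":0,"ry":0,"rz":0},{"grip":0.15,"x":0,"y":0,"z":0,"rx":0,"ry":0,"rz":0},{"grip":0.05,"x":0,"y":0,"z":0,"rx":0,"ry":0,"rz":0},{"grip":0.0,"x":0,"y":0,"z":0,"rx":0,"ry":0,"rz":0},{"grip":0,"x":0,"y":0,"z":-10,"rx":0,"ry":0,"rz":0},{"grip":0,"x":0,"y":0,"z":-25,"rx":0,"ry":0,"rz":0},{"grip":0,"x":0,"y":0,"z":-35,"rx":0,"ry":0,"rz":0},{"grip":0,"x":0,"y":0,"z":-35,"rx":0,"ry":0,"rz":0}]' 20
python3 st.py; python3 - <<'E'
from h import *
c=read_camera("scene"); crop(c,200,200,160,110,5,"s7.png")
t=read_camera("top"); crop(t,250,190,150,110,5,"t7.png")
c=read_camera("wrist"); cv2.imwrite("pics/w7.png",c["frame"][:,:,::-1])
E
```

```text
time: 9.73
eef_pos: [0.4963, -0.1415, 0.274]
tcp_rot: [0.71, 0.705, -0.0, -0.001]
contact_force: [1.1, -0.2, 0.2]
opening: 1.003
t 9.73 pos [ 0.4963 -0.1415  0.274 ] F [ 1.1166 -0.2255  0.1504] op 1.003
x [0.0071 1.     0.0012] z [-0.0023  0.0012 -1.    ] yaw 89.59157178758515
```

View pics/s7.png

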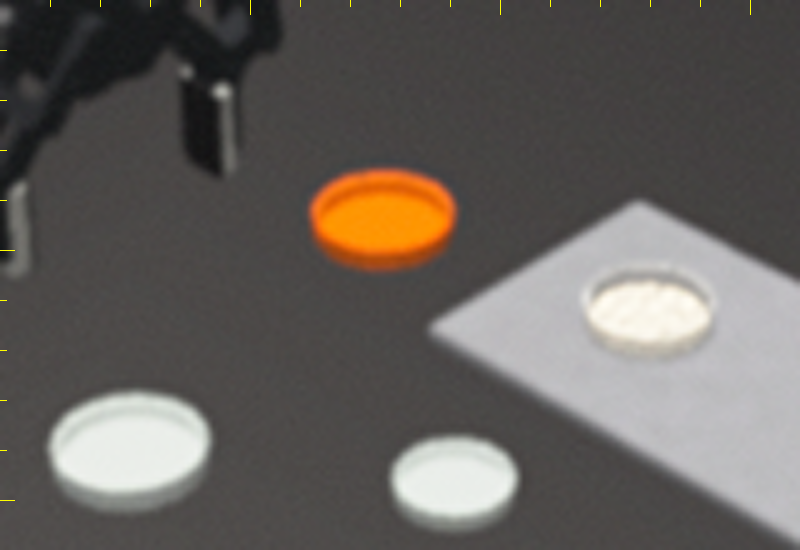

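View pics/t7.png

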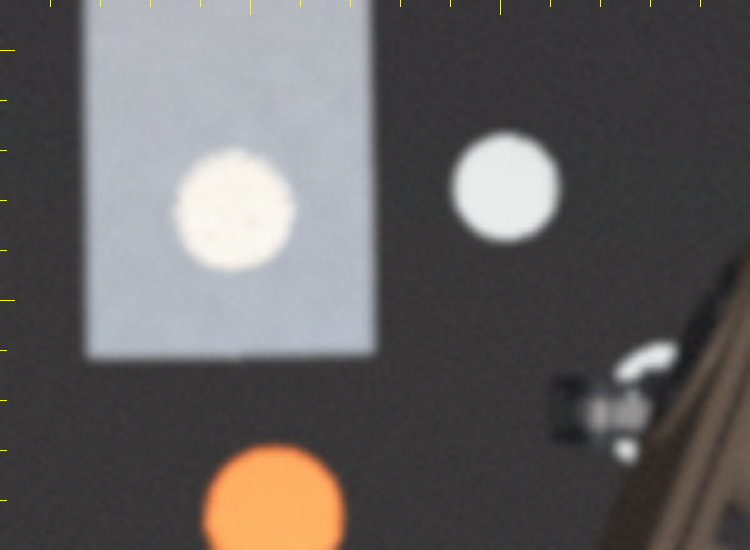

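View pics/w7.png

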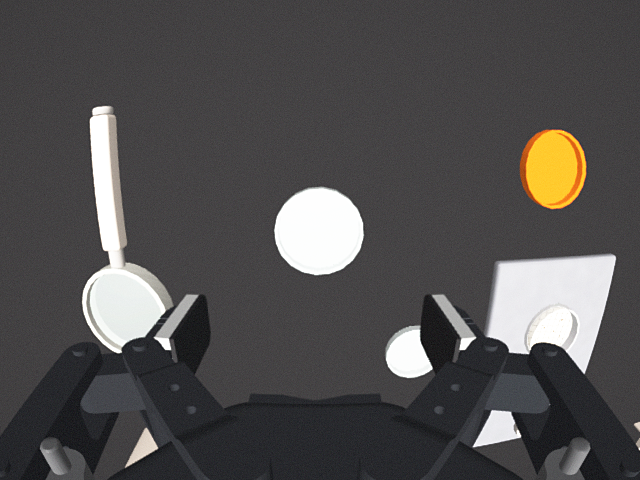

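```bash

python3 -m jog '[{"grip":0,"x":-20,"y":-2,"z":0,"rx":0,"ry":0,"rz":0},{"grip":0,"x":-35,"y":-3,"z":0,"rx":0,"ry":0,"rz":0},{"grip":0,"x":-35,"y":-3,"z":0,"rx":0,"ry":0,"rz":0},{"grip":0,"x":-35,"y":-3,"z":0,"rx":0,"ry":0,"rz":0},{"grip":0,"x":-30,"y":-2,"z":0,"rx":0,"ry":0,"rz":0},{"grip":0,"x":0,"y":0,"z":0,"rx":0,"ry":0,"rz":0},{"grip":0,"x":0,"y":0,"z":0,"rx":0,"ry":0,"rz":0},{"grip":0,"x":0,"y":0,"z":0,"rx":0,"ry":0,"rz":0}]' 60
python3 st.py; python3 - <<'E'
from h import *
c=read_camera("wrist"); cv2.imwrite("pics/w8.png",c["frame"][:,:,::-1])
t=read_camera("top"); f=lambda x0,y0,k,u,v:(x0+(u+.5)/k-.5,y0+(v+.5)/k-.5)
print("filter",onz(t,f(250,190,5,235.5,210),.013),onz(t,f(250,190,5,235.5,210),.022))
crop(t,270,200,160,110,5,"t8.png")
print(fpix(c,[.561,-.297,.016]),fpix(c,[.481,-.297,.016]))
E
```

```text
time: 10.55
eef_pos: [0.4823, -0.2961, 0.272]
tcp_rot: [0.71, 0.704, 0.0, -0.001]
contact_force: [1.3, 0.2, 0.8]
opening: 1.003
t 10.55 pos [ 0.4823 -0.2961  0.272 ] F [1.2509 0.249  0.8243] op 1.003
x [0.0075 1.     0.0021] z [-0.0019  0.0022 -1.    ] yaw 89.56789274788567
filter [0.5842644  0.05520277 0.013     ] [0.58367472 0.05494473 0.022     ]
[313.53779427 353.13451503] [312.37348992 245.74154895]
```

View pics/w8.png

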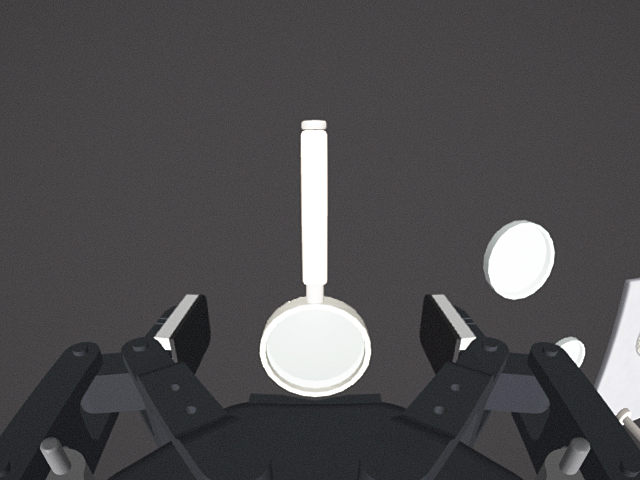

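View pics/t8.png

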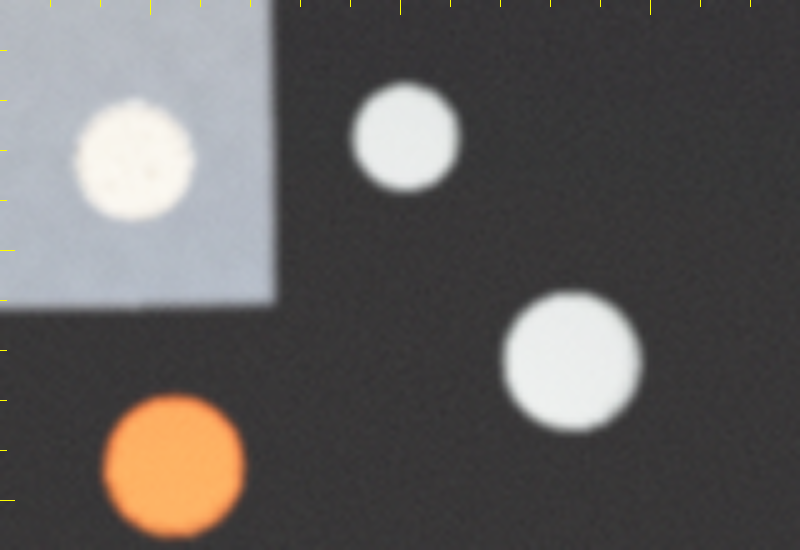

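```bash

python3 -m jog '[{"grip":0.5,"x":0,"y":0,"z":20,"rx":0,"ry":0,"rz":0},{"grip":0.5,"x":0,"y":0,"z":25,"rx":0,"ry":0,"rz":0},{"grip":0.5,"x":0,"y":0,"z":25,"rx":0,"ry":0,"rz":0},{"grip":0.5,"x":0,"y":0,"z":10,"rx":0,"ry":0,"rz":0},{"grip":0.5,"x":0,"y":0,"z":0,"rx":0,"ry":0,"rz":0},{"grip":0.5,"x":0,"y":0,"z":0,"rx":0,"ry":0,"rz":0},{"grip":0.5,"x":0,"y":0,"z":0,"rx":0,"ry":0,"rz":0},{"grip":0.5,"x":0,"y":0,"z":0,"rx":0,"ry":0,"rz":0}]' 60
python3 st.py; python3 - <<'E'
from h import *
c=read_camera("wrist"); cv2.imwrite("pics/w9.png",c["frame"][:,:,::-1])
c=read_camera("scene"); crop(c,100,240,130,140,4,"s9.png")
E
```

```text
time: 11.32
eef_pos: [0.4835, -0.2971, 0.1951]
tcp_rot: [0.709, 0.705, 0.0, 0.002]
contact_force: [-0.9, -0.8, 0.6]
opening: 0.501
t 11.32 pos [ 0.4835 -0.2971  0.1951] F [-0.8936 -0.8082  0.617 ] op 0.501
x [ 0.0067  1.     -0.0023] z [ 0.0026 -0.0023 -1.    ] yaw 89.61550414295026
```

View pics/w9.png

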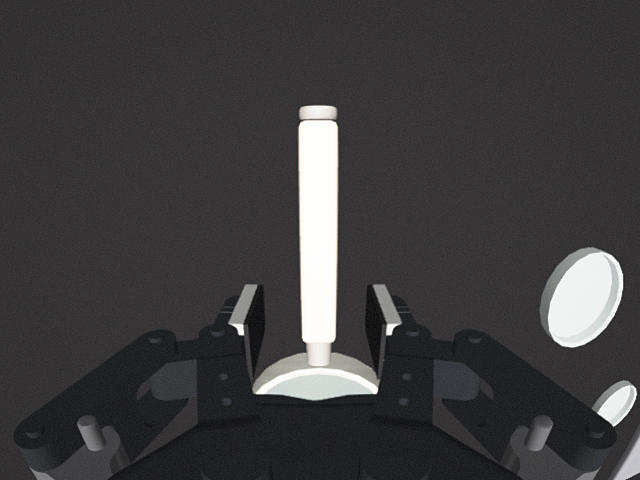

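View pics/s9.png

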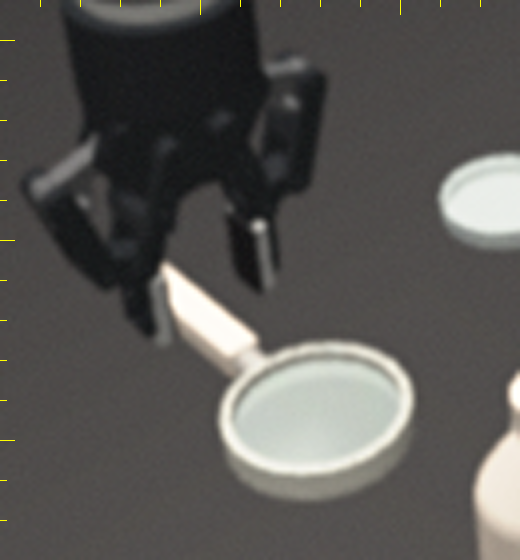

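```bash

python3 -m jog '[{"grip":0.5,"x":1.2,"y":0,"z":10,"rx":0,"ry":0,"rz":0},{"grip":0.5,"x":0,"y":0,"z":8,"rx":0,"ry":0,"rz":0},{"grip":0.5,"x":0,"y":0,"z":0,"rx":0,"ry":0,"rz":0},{"grip":0.5,"x":0,"y":0,"z":0,"rx":0,"ry":0,"rz":0},{"grip":0.5,"x":0,"y":0,"z":0,"rx":0,"ry":0,"rz":0},{"grip":0.5,"x":0,"y":0,"z":0,"rx":0,"ry":0,"rz":0}]' 60
python3 st.py
```

```text
time: 11.92
eef_pos: [0.4828, -0.2956, 0.1752]
tcp_rot: [0.71, 0.705, 0.0, 0.0]
contact_force: [-0.2, 0.3, 0.0]
opening: 0.498
t 11.92 pos [ 0.4828 -0.2956  0.1752] F [-0.2108  0.3434  0.0377] op 0.498
x [ 0.0071  1.     -0.0001] z [ 0.0001 -0.0001 -1.    ] yaw 89.59102091125091
```

```bash

python3 -m jog '[{"grip":0.6,"x":0,"y":0,"z":-1,"rx":0,"ry":0,"rz":0},{"grip":0.7,"x":0,"y":0,"z":0,"rx":0,"ry":0,"rz":0},{"grip":0.75,"x":0,"y":0,"z":0,"rx":0,"ry":0,"rz":0},{"grip":0.8,"x":0,"y":0,"z":0,"rx":0,"ry":0,"rz":0},{"grip":0.9,"x":0,"y":0,"z":0,"rx":0,"ry":0,"rz":0},{"grip":1,"x":0,"y":0,"z":0,"rx":0,"ry":0,"rz":0},{"grip":1,"x":0,"y":0,"z":0,"rx":0,"ry":0,"rz":0},{"grip":1,"x":0,"y":0,"z":0,"rx":0,"ry":0,"rz":0}]' 60
python3 st.py; python3 - <<'E'
from h import *
c=read_camera("wrist"); cv2.imwrite("pics/w10.png",c["frame"][:,:,::-1])
E
```

```text
time: 12.58
eef_pos: [0.4829, -0.2956, 0.1767]
tcp_rot: [0.71, 0.705, -0.0, 0.0]
contact_force: [-0.9, 0.7, 5.2]
opening: 0.166
t 12.58 pos [ 0.4829 -0.2956  0.1767] F [-0.8544  0.7152  5.1633] op 0.166
x [ 0.007   1.     -0.0003] z [ 0.0003 -0.0003 -1.    ] yaw 89.59862551449991
```

View pics/w10.png

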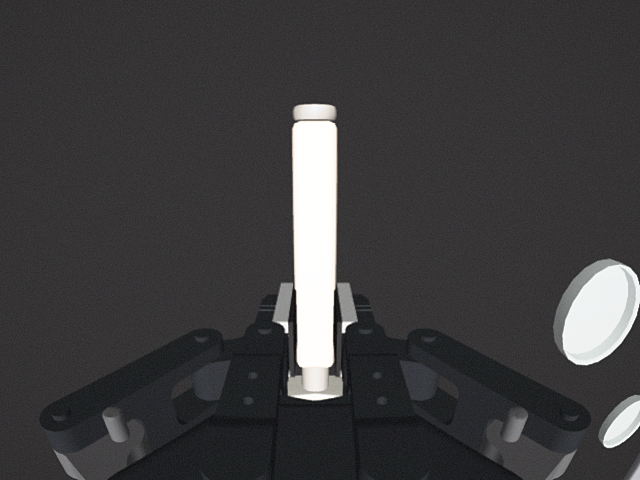

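```bash

python3 -m jog '[{"grip":1,"x":0,"y":0,"z":0,"rx":0,"ry":0,"rz":0},{"grip":1,"x":0,"y":0,"z":-2,"rx":0,"ry":0,"rz":0},{"grip":1,"x":0,"y":0,"z":-5,"rx":0,"ry":0,"rz":0},{"grip":1,"x":0,"y":0,"z":-8,"rx":0,"ry":0,"rz":0},{"grip":1,"x":0,"y":0,"z":-10,"rx":0,"ry":0,"rz":0},{"grip":1,"x":0,"y":0,"z":-5,"rx":0,"ry":0,"rz":0},{"grip":1,"x":0,"y":0,"z":0,"rx":0,"ry":0,"rz":0},{"grip":1,"x":0,"y":0,"z":0,"rx":0,"ry":0,"rz":0}]' 90
python3 st.py; python3 - <<'E'
from h import *
c=read_camera("wrist"); cv2.imwrite("pics/w11.png",c["frame"][:,:,::-1])
c=read_camera("scene"); crop(c,100,220,150,150,4,"s11.png")
E
```

```text
time: 13.3
eef_pos: [0.4829, -0.2956, 0.207]
tcp_rot: [0.71, 0.705, 0.0, 0.001]
contact_force: [-0.9, -0.4, -2.2]
opening: 0.159
t 13.3 pos [ 0.4829 -0.2956  0.207 ] F [-0.8626 -0.45   -2.1504] op 0.159
x [ 0.007   1.     -0.0011] z [ 0.0011 -0.0011 -1.    ] yaw 89.59984526601033
```

View pics/w11.png

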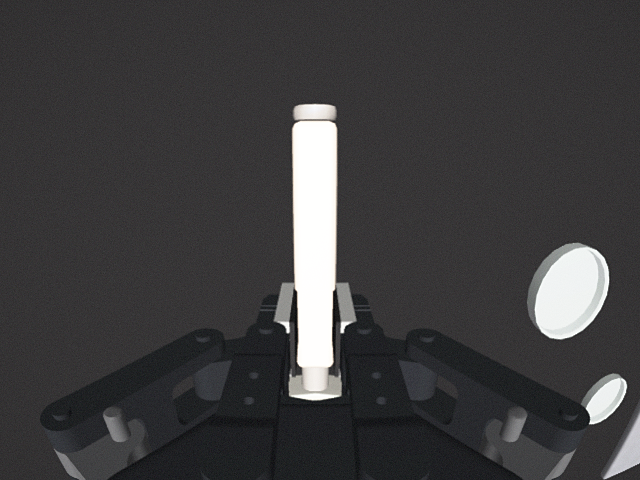

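View pics/s11.png

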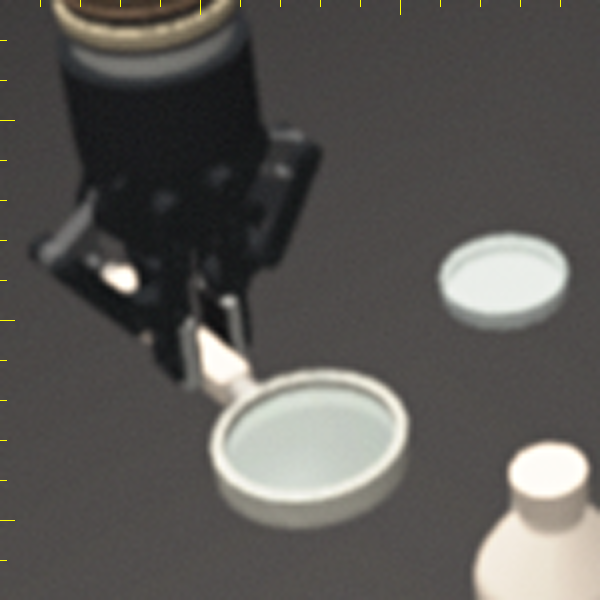

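```bash

python3 -m jog '[{"grip":1,"x":0,"y":0,"z":-8,"rx":0,"ry":0,"rz":0},{"grip":1,"x":0,"y":0,"z":-15,"rx":0,"ry":0,"rz":0},{"grip":1,"x":0,"y":0,"z":-20,"rx":0,"ry":0,"rz":0},{"grip":1,"x":5,"y":0,"z":-20,"rx":0,"ry":0,"rz":0},{"grip":1,"x":10,"y":0,"z":-20,"rx":0,"ry":0,"rz":0},{"grip":1,"x":18,"y":1,"z":-12,"rx":0,"ry":0,"rz":0},{"grip":1,"x":25,"y":2,"z":-3,"rx":0,"ry":0,"rz":0},{"grip":1,"x":25,"y":2,"z":0,"rx":0,"ry":0,"rz":0}]' 90
python3 -m jog '[{"grip":1,"x":25,"y":2,"z":0,"rx":0,"ry":0,"rz":0},{"grip":1,"x":25,"y":2,"z":0,"rx":0,"ry":0,"rz":0},{"grip":1,"x":25,"y":2,"z":0,"rx":0,"ry":0,"rz":0},{"grip":1,"x":25,"y":2,"z":0,"rx":0,"ry":0,"rz":0},{"grip":1,"x":25,"y":2,"z":0,"rx":0,"ry":0,"rz":0},{"grip":1,"x":25,"y":2,"z":0,"rx":0,"ry":0,"rz":0},{"grip":1,"x":25,"y":2,"z":0,"rx":0,"ry":0,"rz":0},{"grip":1,"x":25,"y":2,"z":0,"rx":0,"ry":0,"rz":0}]' 90
python3 -m jog '[{"grip":1,"x":25,"y":1,"z":0,"rx":0,"ry":0,"rz":0},{"grip":1,"x":20,"y":1,"z":0,"rx":0,"ry":0,"rz":0},{"grip":1,"x":14,"y":0,"z":0,"rx":0,"ry":0,"rz":0},{"grip":1,"x":7,"y":0,"z":0,"rx":0,"ry":0,"rz":0},{"grip":1,"x":3,"y":0,"z":0,"rx":0,"ry":0,"rz":0},{"grip":1,"x":0,"y":0,"z":0,"rx":0,"ry":0,"rz":0},{"grip":1,"x":0,"y":0,"z":0,"rx":0,"ry":0,"rz":0},{"grip":1,"x":0,"y":0,"z":0,"rx":0,"ry":0,"rz":0}]' 90
python3 st.py; python3 - <<'E'
from h import *
c=read_camera("wrist"); cv2.imwrite("pics/w12.png",c["frame"][:,:,::-1])
c=read_camera("scene"); crop(c,280,170,140,150,4,"s12.png")
c=read_camera("top"); crop(c,250,140,130,130,4,"t12.png")
E
```

```text
time: 14.07
eef_pos: [0.4886, -0.2123, 0.3064]
tcp_rot: [0.71, 0.704, 0.0, 0.002]
contact_force: [0.9, 0.8, -2.0]
opening: 0.157
time: 14.73
eef_pos: [0.5055, -0.0114, 0.3044]
tcp_rot: [0.71, 0.705, -0.0, -0.0]
contact_force: [0.3, -0.0, -1.4]
opening: 0.158
time: 15.4
eef_pos: [0.5083, 0.0556, 0.3043]
tcp_rot: [0.71, 0.704, -0.0, 0.0]
contact_force: [0.1, -0.5, -2.6]
opening: 0.16
t 15.4 pos [0.5083 0.0556 0.3043] F [ 0.099  -0.4874 -2.6489] op 0.16
x [ 0.0081  1.     -0.0003] z [ 0.     -0.0003 -1.    ] yaw 89.53861098620361
```

View pics/w12.png

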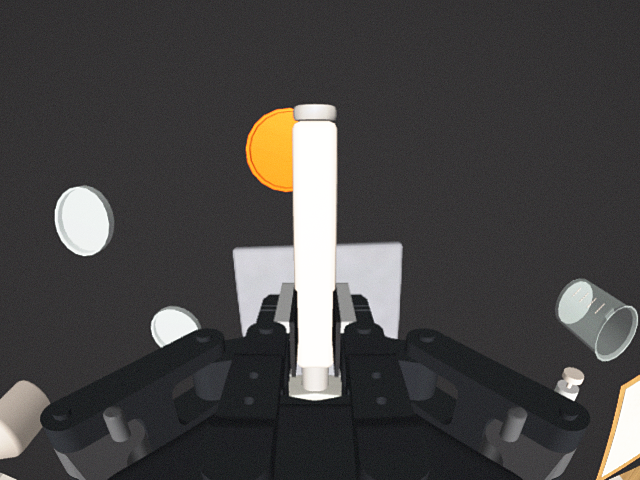

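View pics/s12.png

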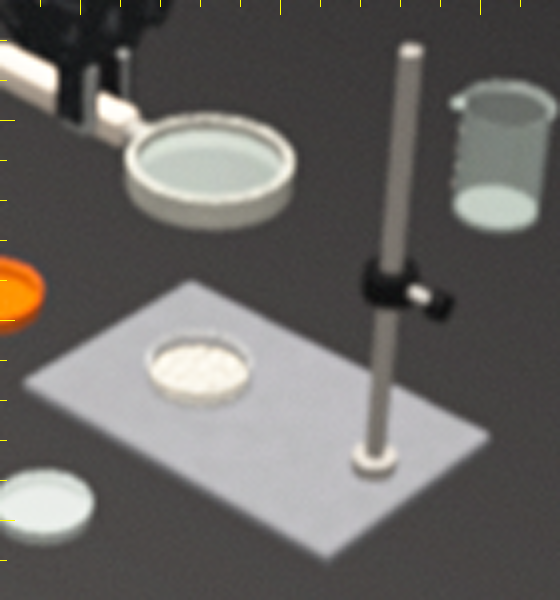

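View pics/t12.png

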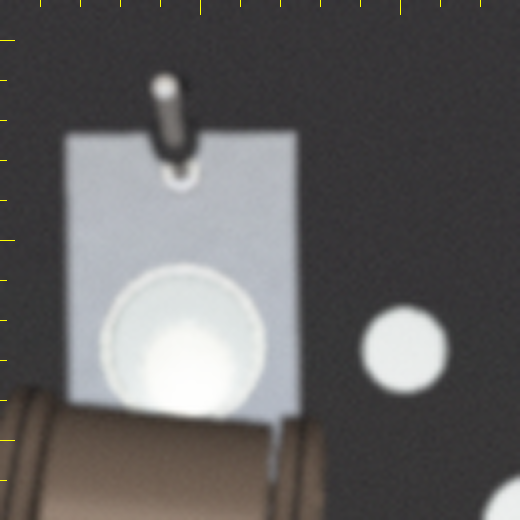

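```bash
cat > ov.py <<'E'
from h import *
def circ(im,c,C,r,k,x0,y0,col):
    a=np.linspace(0,2*np.pi,120); P=np.array([pix(c,[C[0]+r*np.cos(t),C[1]+r*np.sin(t),C[2]]) for t in a])
    P=((P-[x0,y0]+.5)*k-.5); cv2.polylines(im,[np.round(P*16).astype(np.int32)],True,col,1,cv2.LINE_AA,4)
def go(cam,x0,y0,w,h,k,name,cs):
    c=read_camera(cam); im=cv2.resize(c["frame"][y0:y0+h,x0:x0+w,::-1],None,fx=k,fy=k,interpolation=cv2.INTER_CUBIC)
    for C,r,col in cs: circ(im,c,C,r,k,x0,y0,col)
    cv2.imwrite("pics/"+name,im)
E
python3 - <<'E'
from ov import *
s=get_state(); p=s["eef_pos"]; L=[p[0]+.078,p[1]-.0006]
z=p[2]-.1767
cs=[((*L,z+.016),.04,(0,0,255)),((*L,z),.04,(255,0,0)),((.5843,.0562,.013),.0235,(0,0,255)),((.5843,.0562,.022),.0265,(0,160,0)),((.6935,.0605,.128),.013,(0,0,255)),((.6935,.0605,.112),.013,(0,255,0))]
print(L,z)
go("scene",305,190,80,85,9,"o1.png",cs)
go("top",265,170,70,80,7,"o2.png",cs)
E
```

```text
[np.float64(0.5863063441562313), np.float64(0.05507013078173627)] 0.1275596892087115
```

View pics/o1.png

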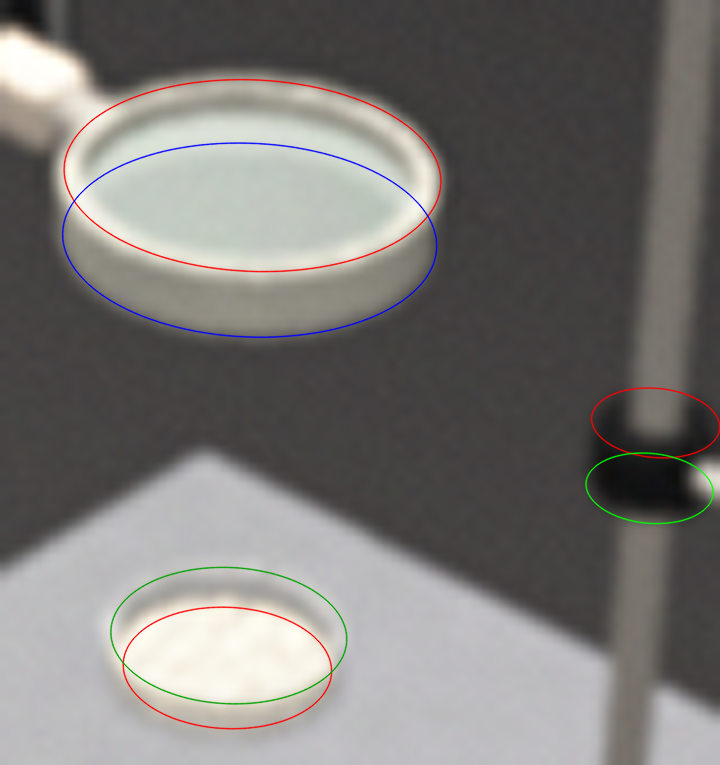

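View pics/o2.png

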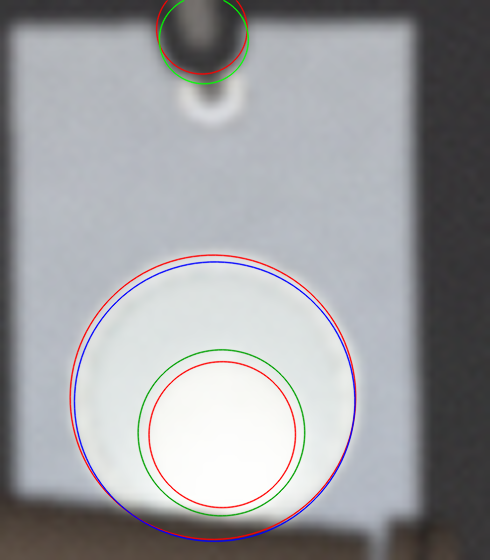

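```bash
python3 - <<'E'
from h import *
np.set_printoptions(linewidth=200)
s=read_camera("scene"); g=s["frame"].astype(float).mean(2)
print("lens col 333", g[194:232,333].round().astype(int))
print("rows 207:", g[207,305:320].round().astype(int), g[207,345:362].round().astype(int))
for col in (375,376,377,378): print("rod col",col, g[222:255,col].round().astype(int))
for r in (236,240,244): print("row",r,g[r,362:395].round().astype(int))
p=get_state()["eef_pos"]; L=[p[0]+.078,p[1]-.0006]; z=p[2]-.1767
a=np.linspace(0,2*np.pi,721)
for zz in (z+.016,z):
    P=np.array([pix(s,[L[0]+.04*np.cos(t),L[1]+.04*np.sin(t),zz]) for t in a]); 
    print(P.min(0),P.max(0)); 
    for col in (333,):
        i=np.where(np.diff(np.sign(P[:,0]-col)))[0]; print(col,P[i,1])
for zz in (.128,.12,.112):
    P=np.array([pix(s,[.6935+.013*np.cos(t),.0605+.013*np.sin(t),zz]) for t in a]); print("collar",zz,P.min(0),P.max(0))
    for col in (376,): 
        i=np.where(np.diff(np.sign(P[:,0]-col)))[0]; print(col,P[i,1])
P=[pix(s,[.6935,.0605,q]) for q in (.24,.02)];print(P)
E
```

```text
lens col 333 [ 62  62  60  79 136 178 164 147 175 208 218 217 208 199 194 194 195 195 195 194 195 195 194 197 210 216 191 154 136 137 141 141 128 100  73  64  64  66]
rows 207: [ 63  62  64  68  71  79 138 209 226 184 163 188 207 218 217] [212 206 192 173 167 197 223 196 120  66  59  62  62  61  62  62  61]
rod col 375 [ 72  72  75  77  80  83  82  85  88  90  88  88  87  90  89  74  50  39  29  23  20  17  17  24  43  78 107 115 116 114 116 114 119]
rod col 376 [ 94  97  99 101 104 106 108 109 109 110 109 111 110 111 109  95  66  40  31  25  19  17  16  20  38  73 107 117 117 117 116 115 115]
rod col 377 [109 111 114 113 114 116 116 115 118 116 117 115 115 116 116 103  73  46  29  22  20  18  16  21  35  73 104 116 112 113 113 112 112]
rod col 378 [114 114 115 115 115 116 115 116 115 115 116 117 114 118 115 104  73  47  31  22  20  20  16  20  34  66  95 105 103 100 101 101  99]
row 236 [ 65  65  64  65  64  68  65  65  59  48  34  35  55  89 109 116 115 106  81  49  36  39  53  61  65  65  62  62  63  63  64  63  63]
row 240 [68 63 66 65 63 66 65 62 47 28 20 25 27 29 31 29 31 30 26 24 39 53 58 61 61 63 64 62 64 65 63 65 65]
row 244 [ 67  67  66  67  65  67  66  63  55  36  24  16  17  17  16  16  16  14  19  48  96 144 181 197 184 121  59  42  41  33  32  48  61]
[311.71803733 198.29568352] [353.58030228 219.61960551]
333 [198.32893204 219.60893157]
[311.55673015 205.33855922] [353.11063555 226.90677785]
333 [205.38723463 226.90024598]
collar 0.128 [370.23318246 232.61465537] [384.46350026 240.37513465]
376 [232.624391   240.18485912]
collar 0.12 [369.92349558 236.23969183] [384.09852187 244.03974234]
376 [236.24041964 243.90748434]
collar 0.112 [369.61618425 239.83716628] [383.73634699 247.67595306]
376 [239.83822316 247.58428946]
[array([382.35486039, 182.30134358]), array([372.99961144, 283.40162183])]
```

```bash
python3 - <<'E'
from h import *
np.set_printoptions(linewidth=200)
s=read_camera("scene"); t=read_camera("top"); 
a=np.linspace(0,2*np.pi,721)
def ext(c,C,r): 
    P=np.array([pix(c,[C[0]+r*np.cos(q),C[1]+r*np.sin(q),C[2]]) for q in a]); return P.min(0).round(1),P.max(0).round(1)
g=s["frame"].astype(float); d=g[:,:,0]-g[:,:,2]   # red-blue: filter cream
print("filter row 263 r-b", d[263,313:347].round().astype(int)); print(g[263,313:347].mean(1).round().astype(int))
m=(d[248:275,312:348]>8).astype(np.uint8)
n,lab,st,ce=cv2.connectedComponentsWithStats(m); i=1+st[1:,4].argmax(); print("scene filter comp",st[i],ce[i]+[312,248])
print("pred filt",ext(s,(.5843,.0562,.013),.0235),"pred dish rim",ext(s,(.5843,.0562,.022),.0265))
g=t["frame"].astype(float).mean(2)
print("top row 222",g[222,266:280].round().astype(int),g[222,308:322].round().astype(int)); print("col 296",g[200:212,296].round().astype(int))
p=get_state()["eef_pos"];print("pred lens top",p,ext(t,(p[0]+.078,p[1]-.0006,p[2]-.1607),.04),ext(t,(p[0]+.078,p[1]-.0006,p[2]-.1767),.04))
E
```

```text
filter row 263 r-b [-1 -2 -2  1 15 17 14 15 17 15 15 17 17 17 15 15 15 17 15 14 15 14 16 19 17 16 16 14 18  5 -2 -3 -4 -3]
[187 187 186 184 201 234 242 238 239 243 245 243 241 241 242 243 243 241 243 244 244 245 243 237 240 242 243 242 225 192 186 190 192 191]
scene filter comp [  5   7  25  16 319] [329.10658307 262.87147335]
pred filt (array([318.2, 257. ]), array([341.3, 270.5])) pred dish rim (array([316.8, 252.5]), array([343. , 267.7]))
top row 222 [ 99 143 175 186 188 189 188 187 194 213 225 222 215 221] [227 226 226 224 224 228 227 215 196 189 190 188 188 186]
col 296 [185 186 186 185 186 194 218 228 224 217 220 222]
pred lens top [0.50824103 0.05616142 0.30420767] (array([274.3, 206. ]), array([315.1, 246.6])) (array([274.9, 206.9]), array([315. , 246.9]))
```

```bash

python3 -m jog '[{"grip":1,"x":0.5,"y":-1,"z":4,"rx":0,"ry":0,"rz":0},{"grip":1,"x":0,"y":-1.4,"z":6,"rx":0,"ry":0,"rz":0},{"grip":1,"x":0,"y":0,"z":4,"rx":0,"ry":0,"rz":0},{"grip":1,"x":0,"y":0,"z":1.3,"rx":0,"ry":0,"rz":0},{"grip":1,"x":0,"y":0,"z":0,"rx":0,"ry":0,"rz":0},{"grip":1,"x":0,"y":0,"z":0,"rx":0,"ry":0,"rz":0},{"grip":1,"x":0,"y":0,"z":0,"rx":0,"ry":0,"rz":0},{"grip":1,"x":0,"y":0,"z":0,"rx":0,"ry":0,"rz":0}]' 90
cat > chk.py <<'E'
from ov import *
np.set_printoptions(precision=4,suppress=True)
from scipy.spatial.transform import Rotation as Ro
st=get_state(); M=Ro.from_quat(st["tcp_rot"]).as_matrix(); p=st["eef_pos"]; print(st["time"],p,M[:,2],st["opening"],np.abs(st["dq"]).max())
s=read_camera("scene"); t=read_camera("top"); a=np.linspace(0,2*np.pi,721)
L=(p[0]+.078,p[1]-.0006); z=p[2]-.1767
def ext(c,C,r): 
    P=np.array([pix(c,[C[0]+r*np.cos(q),C[1]+r*np.sin(q),C[2]]) for q in a]); return P.min(0),P.max(0)
def cross(v,lvl,o):
    for i in range(len(v)-1):
        if (v[i]-lvl)*(v[i+1]-lvl)<=0: return o+i+(lvl-v[i])/(v[i+1]-v[i])
g=s["frame"].astype(float).mean(2)
lo,hi=ext(s,(*L,z+.016),.04); lo2,hi2=ext(s,(*L,z),.04)
uc=int(round((lo[0]+hi[0])/2)); vt=int(round(lo[1])); vb=int(round(hi2[1])); vm=int(round((lo[1]+hi[1])/2))
print("scene top edge",cross(g[vt-4:vt+3,uc],120,vt-4),"pred",lo[1]," bottom",cross(g[vb-3:vb+5,uc],100,vb-3),"pred",hi2[1])
print("  left",cross(g[vm,int(lo[0])-5:],150,int(lo[0])-5),"pred",lo[0]," right",cross(g[vm,int(hi[0])-1:],142,int(hi[0])-1),"pred",hi[0])
print(g[vb-4:vb+5,uc].round(),g[vt-4:vt+4,uc].round())
E
python3 chk.py
python3 - <<'E'
from ov import *
p=get_state()["eef_pos"];L=[p[0]+.078,p[1]-.0006];z=p[2]-.1767
cs=[((*L,z+.016),.04,(0,0,255)),((*L,z),.04,(255,0,0)),((.5843,.0562,.013),.0235,(0,0,255)),((.6935,.0605,.1285),.013,(0,0,255)),((.6935,.0605,.1125),.013,(0,255,0))]
go("scene",305,190,90,85,8,"o3.png",cs); go("top",265,170,70,80,7,"o4.png",cs)
E
```

```text
time: 16.47
eef_pos: [0.506, 0.0569, 0.2892]
tcp_rot: [0.71, 0.705, 0.0, 0.0]
contact_force: [-0.4, -0.1, -1.4]
opening: 0.156
16.4667 [0.506  0.0569 0.2892] [ 0.0007 -0.0001 -1.    ] 0.15582244902899245 0.0027575485194631403
scene top edge 203.71022727272728 pred 204.33364847776966  bottom 233.0632911392405 pred 232.9985456252803
  left 310.37606837606836 pred 311.04107342773204  right 352.44897959183675 pred 352.55046599381814
[138. 142. 143. 131. 102.  75.  64.  67.  67.] [ 63.  62.  60.  78. 137. 179. 162. 148.]
```

View pics/o3.png

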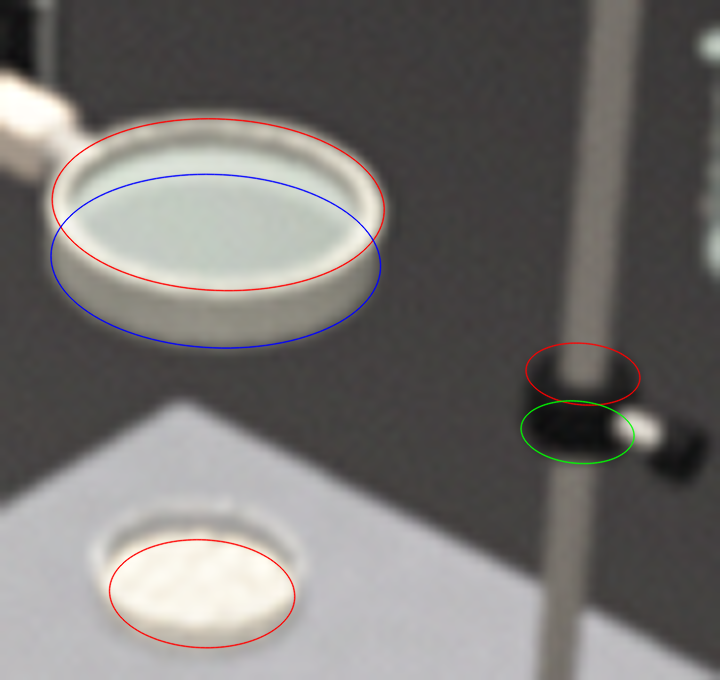

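View pics/o4.png

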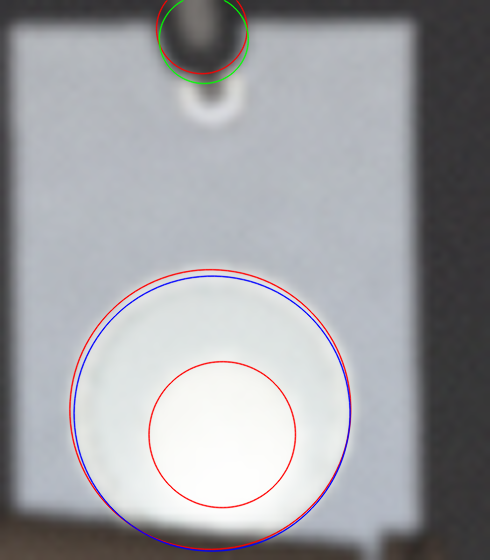

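```bash
python3 - <<'E'
from h import *
from scipy.spatial.transform import Rotation as Ro
from scipy.optimize import least_squares
np.set_printoptions(precision=4,suppress=True)
st=get_state(); M=Ro.from_quat(st["tcp_rot"]).as_matrix(); p=st["eef_pos"]
c=read_camera("wrist")
Rt=c["R"]@M; tt=c["R"]@p+c["t"]   # cam = Rt*Xtool+tt
# w5 pose
x=np.array([.0071,1,-.0002]); zz=np.array([.0032,-.0002,-1]); zz/=np.linalg.norm(zz); y=np.cross(zz,x); x=np.cross(y,zz); x/=np.linalg.norm(x);M5=np.c_[x,np.cross(zz,x),zz]; p5=np.array([.5847,.0566,.2339])
c5=dict(intrinsics=c["intrinsics"],R=Rt@M5.T); c5["t"]=tt-c5["R"]@p5
a=np.linspace(0,2*np.pi,360)
im=cv2.imread("pics/w5.png")
def E(q,r,z):
    P=np.array([fpix(c5,[q[0]+r*np.cos(t),q[1]+r*np.sin(t),z]) for t in a]); return P
def res(q):
    P=E(q,.0265,.022); return [P[:,0].min()-266,P[:,0].max()-364,P[:,1].min()-217,P[:,1].max()-311]
r=least_squares(res,[.584,.056]); print(r.x,r.fun)
for q,rr,z,col in [(r.x,.0265,.022,(0,0,255)),(r.x,.0235,.013,(255,0,0)),((.5843,.0562),.0265,.022,(0,200,0)),((.5847,.0566),.03,.0749,(255,0,255))]:
    P=(E(q,rr,z)-[150,180]+.5)*2-.5; cv2.polylines(im,[np.round(P*16).astype(np.int32)],True,col,1,cv2.LINE_AA,4)
cv2.imwrite("pics/o5.png",im)
t=read_camera("top"); g=t["frame"].astype(float).mean(2)
print("top left/right row 225",g[225,270:282].round().astype(int),g[225,310:320].round().astype(int),"col 296",g[203:214,296].round().astype(int))
def ext(c,C,r): 
    P=np.array([pix(c,[C[0]+r*np.cos(q),C[1]+r*np.sin(q),C[2]]) for q in a]); return P.min(0),P.max(0)
L=(p[0]+.078,p[1]-.0006); z=p[2]-.1767
print(ext(t,(*L,z+.016),.04))
E
```

```text
[0.5827 0.0568] [-1.807   1.8067 -0.6715  0.9878]
top left/right row 225 [188 187 185 188 196 217 228 224 218 223 227 228] [225 225 226 230 226 206 190 187 188 190] col 296 [185 183 186 187 196 219 229 223 215 219 222]
(array([274.4796, 208.0531]), array([314.6014, 248.0142]))
```

View pics/o5.png

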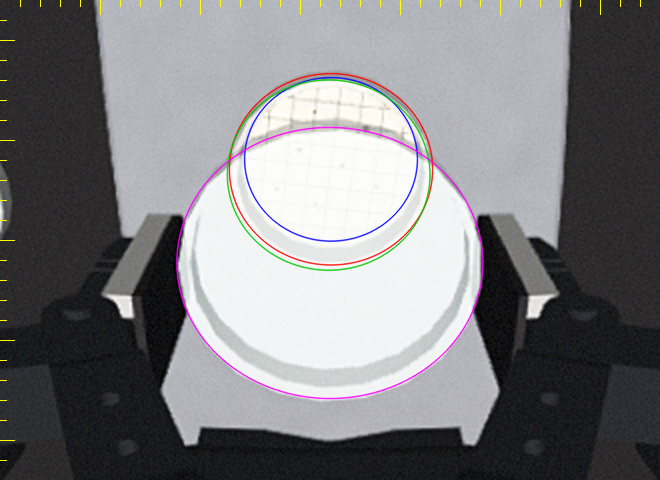

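```bash

python3 -m jog '[{"grip":1,"x":0,"y":-1,"z":0,"rx":0,"ry":0,"rz":0},{"grip":1,"x":0,"y":0,"z":0,"rx":0,"ry":0,"rz":0},{"grip":1,"x":0,"y":0,"z":0,"rx":0,"ry":0,"rz":0},{"grip":1,"x":0,"y":0,"z":0,"rx":0,"ry":0,"rz":0},{"grip":1,"x":0,"y":0,"z":0,"rx":0,"ry":0,"rz":0},{"grip":1,"x":0,"y":0,"z":0,"rx":0,"ry":0,"rz":0},{"grip":1,"x":0,"y":0,"z":0,"rx":0,"ry":0,"rz":0},{"grip":1,"x":0,"y":0,"z":0,"rx":0,"ry":0,"rz":0}]' 90
python3 chk.py; python3 - <<'E'
from h import *
c=read_camera("wrist"); cv2.imwrite("pics/w13.png",c["frame"][:,:,::-1])
c=read_camera("scene"); cv2.imwrite("pics/s13.png",c["frame"][:,:,::-1])
E
```

```text
time: 17.43
eef_pos: [0.5048, 0.0569, 0.2889]
tcp_rot: [0.71, 0.705, -0.0, -0.0]
contact_force: [-0.9, 0.8, -0.8]
opening: 0.156
17.4333 [0.5048 0.0569 0.2889] [-0.  0. -1.] 0.15586743299600833 0.001566560682735099
scene top edge 203.45045045045046 pred 204.25779381988997  bottom 232.86813186813185 pred 232.89750505041994
  left 309.79352226720647 pred 310.6179623991363  right 351.9916317991632 pred 352.09668205159807
[138. 141. 140. 126.  96.  72.  65.  66.  67.] [ 63.  61.  62.  87. 161. 199. 170. 146.]
```

View pics/w13.png

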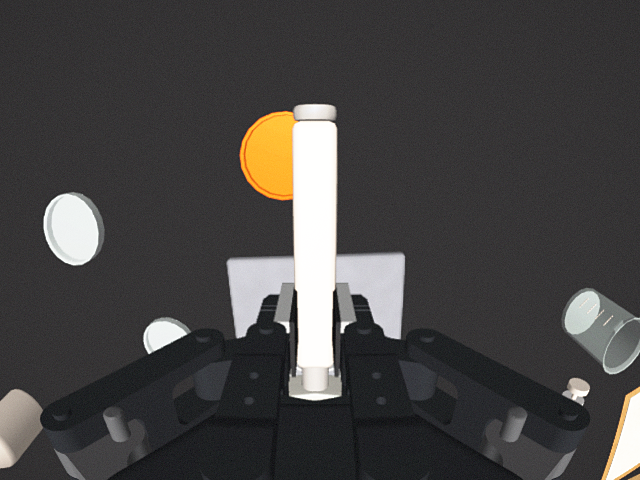

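View pics/s13.png

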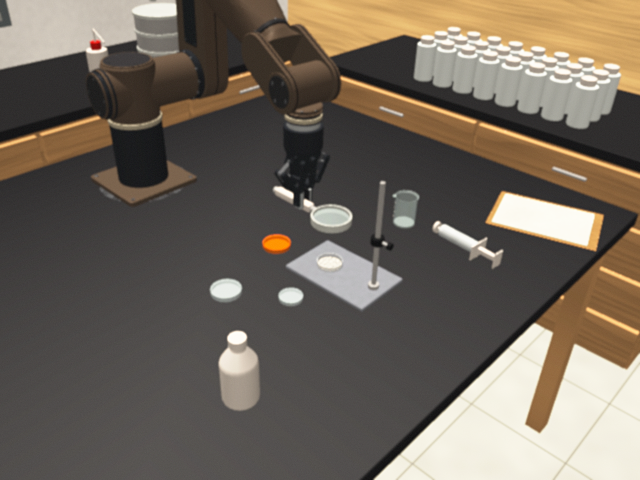

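The wrist view shows the handle unmoved in the jaws, with the cap still at rows 104–121. The lens is over the dish and still, and the lid lies flat at (226,290) in the scene view. I'm handing in.

```bash
python3 -c "
from plant import *
print(sign_off())"
```

```text
the job is handed in; nothing more can be done
None
```

I took the lid off and laid it flat on the bench at about (0.50, -0.14), clear of the stand. I then picked up the lens by its handle and handed in at 17.4 s while holding it over the filter.

- **Lens centring:** The lens centre is at about (0.583, 0.056). The top camera puts the filter at about (0.584, 0.055) and the wrist camera at about (0.583, 0.057). They disagree by 1–2 mm, so I settled between them, and centring is good to about that much.
- **Height:** The lens mid-plane is at about 0.120–0.121 m. I measured the collar at about 0.1205 m, good to about 1 mm.
- **Level and stillness:** The tool was vertical and the joints were at rest. The handle had not slipped or drooped in the jaws since the lift.
- **Disturbance:** Nothing was dropped. I saw no movement of the collar, beaker, bottle or syringe in the pictures. The dish was still in place to within the 1–2 mm I could measure.

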